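# File a slide box in the tilt-out bin

### The arm

A 6-joint arm with a two-finger parallel gripper is mounted at the origin on the work surface. World frame = base frame: x ahead of the robot, y to its left, z up, the work surface at z = 0. Lengths are in mm, angles in rad, forces in N, time in s.
With the tool pointing down it reaches from about 375 to 925 mm from the base axis. Payload 5.7 kg.
Tool frame: the origin (TCP) lies between the finger pads; the fingertips stand 17 mm ahead of it and the grasp point (between the pads) lies 2 mm behind it; z points along the fingers, y is the line along which they close (so a half turn about z gives the same grasp; the last joint's range is limited). The gripper opens to 88 mm and grips with 3 to 60 N. Pads are 20 mm wide; open, the fingers measure 115 mm over their backs; the gripper's body (75 mm by 178 mm) begins 61 mm behind the grasp point.
Start: joints at [-1.253, 0.359, 1.51, -0, 1.272, -0.115], TCP at [251.629, -544.65, 216.623] pointing down, gripper open.
Joint ranges: [-2.97, 2.97], [-1.01, 2.36], [0.21, 2.38], [-0.96, 4.11], [0.2, 2.71], [-2.98, 2.98]. Speed limits (rad/s): [2.39, 2.39, 3.14, 3.14, 3.14, 3.14].

### API

Orientations are given as a unit quaternion [w, x, y, z].
In Python, from plant import r, camera, order, boxes_of, cut_out, pinpoint gives the robot as it stands.
- The arm moves only by the tool step_arm, never from a script. Its argument "series" is a list of rows, each a list of 7 numbers: the shift along the world's x, y, z normalised to -1 to 1, where 1 is 0.06 m, then the turn, a rotation vector about the world's x, y, z normalised to -1 to 1, where 1 is 10 degrees, then the opening, from 0 (shut) to 1 (fully open). A call has exactly 5 rows; each row shifts and turns the commanded pose from where the row before left it; what a row does not reach is not made up. A row lasts 1/8 s, in which the tool goes at most 62.5 mm and 10.7 degrees, less where a joint would pass 70% of its speed; a pose out of reach is approached as far as the arm can. A call with a number of a shift or a turn outside -1 to 1 is refused whole. A call with a gripper value outside its range is refused whole. The fingers move at their own pace and stop on an object; "squeeze" is the grip in N (left out, the last holds). Time passes only in rows, so rows that do not move let the fingers close, or fill a call up. It gives the time, the measured TCP pose, the force, the opening and the grip force at its end, in the units of the state.
- r.read_state(): the state, without advancing time (a new reading comes with each control period).
- camera(name): name is "side" or "top"; returns a dict with "image" (400x640x3 uint8, blue, green, red), "z_map" (400x640 float32, mm along the optical axis (not along the pixel's ray), 0 where there is no reading), "camera_matrix" (3x3 intrinsics, pixels), "cam_to_world" (4x4, takes a point from camera to world coordinates). Camera axes: x right, y down, z forward; pixel columns grow to the right and rows downward; lengths in mm; the calibration is good to about 2 mm. A picture is of the moment at which its call begins.
- order.finish_job(): hands the job in; it is judged then, once.
Trained networks look in a picture, given as the dict that the camera call returned (one of the last four; its "shot" number tells which), for a name from the list of things; names that differ only in an ending like _2 or _b are one class to them, and where a whole thing is asked for, a point or a joint stands for the part that bears it (a point fixed in the world has none). Each returns a list of dicts, best first, with "p" (0 to 1); they miss things now and then, are a little off and sometimes report something else, mostly with a low value. They report only what shows in the picture. A call takes as long as a camera call. They do not tell look-alikes from the thing itself.
- boxes_of(query, picture): "xy" ([column, row] in pixels, amid what is visible of it).
- cut_out(query, picture): "mask" (400x640 bool, what is visible of it) and "xy" ([column, row] in pixels, amid what is visible of it).
- pinpoint(query, picture): "xy" ([column, row] in pixels: a listed point, or the origin of a listed thing).
The state is a dict: "time": time; "joint_positions": joint angles; "dq": joint speeds; "effort": joint torques, N m; "ee_pos": TCP position; "tcp_rot": TCP orientation; "ft_force": force on the tool from outside, world axes, zero at the start; "moment": the same for the moment, N m; "opening": finger opening in mm; "grip_force": force on a finger pad.
Only numpy, scipy, OpenCV 4.12 (cv2) and the standard library are available. Lean on these libraries where they do the work, as an engineer would, in place of code of your own. Each camera call takes 0.05 s, during which the arm holds its last target. There are 200 camera calls.

### The job

Put the slide box that stands on the bench away in the wide tilt-out bin: tip the bin fully open by its pull and lower the box all the way to the floor of the free bay before letting go (never drop it, the slides are glass), standing upright in the bin and turned the same way as the box already filed beside it. Then push the bin back until it clicks home, and leave the stored box, the narrow bin and everything else on the bench as they are.

Things in the scene. Friction and masses are not known exactly. Their poses are not given: they have to be found in the camera images.
- stand: Grey fixed stand 360 wide (y), 180 deep (x), 304 mm high, front towards its -x (the robot); origin under its centre. Two tilt-out bins side by side, in either order: a wide one (housing 170 mm) and a narrow one (120). An upper tier, 198 to 304 mm up, its face 10 mm behind the bins' fronts, bars the pulls from straight above: come in tilted 35 to 45 degrees, pointing down and to the stand.
- wide_bin (a joint): Tip angle of the wide bin, rad: 0 = home (clicked in), grows as its top comes forward, 0.75 = fully open on a stop. Beyond about 0.5 it rests open by its weight; let go below 0.4 it sinks back slowly but stops ajar at 0.12 (pull 15 mm out) on a sprung catch whose peak is at 0.05: pressing it past takes about 5 N at the pull, pulling it out of home about as much. Damped: move it under 0.5 rad/s.
- wide_pivot (a point): Middle of the wide bin's pivot axis (along the bin's y), 46 mm above the bench. Its axes are the bin's: with the bin home, those of the stand (x to the back, z up); they tip with it. In them, mm from the pivot: front wall x -25 to -21, z -12 to 128; back wall x 79 to 83; side walls up to z 106; all 4 thick, outer width 160.
- wide_pull (a point): Middle of the wide bin's pull: round black bar 11 mm thick, 100 mm long along the bin's y, standing 42 mm off the front wall on a post near each end. In the bin's axes (which this point shares) 67 mm in front of (-x) and 110 mm above the pivot.
- bay (a point): Centre of the floor of the free bay in the wide bin: 102 mm wide (y), 100 mm deep (x), walls 114 mm high (front 136), divider 80 mm; z points out of the bay. Axes as the bin's, they tip with it; in them it lies 29 mm behind (+x), 25 mm to -y of and 8 mm below the pivot.
- narrow_bin (a joint): Tip angle of the narrow bin, rad: 0 = home. Leave it closed.
- slide_box: The slide box to file: slate plastic case, 83 mm (its x) by 38 mm thick (its y) by 98 mm tall (its z), about 220 g, paper label on both broad faces, standing upright on the bench to the right (-y) of the stand. Origin at the centre of its underside. Grip it across the 38 mm, near the top. Either way round is the same.
- stored_box: A like slide box already filed in the wide bin, standing in the 46 mm lane on the +y side of the bay (loose; it tips with the bin). Axes and origin as for slide_box.
- tube_rack: Bystander: red rack of capped tubes, 100 x 230 x 111 mm; origin under its centre.
- tip_box: Bystander: pipette tip box, 122 x 82 x 86 mm; origin under its centre.
- specimen_jar: Bystander: capped jar, 62 mm across, 75 mm high; origin under its centre.
- wash_bottle: Bystander: white bottle, 66 mm across, 170 mm high; origin under its centre.
- bench_timer: Bystander: flat white timer, 70 x 70 x 24 mm; origin under its centre.
Mind the look-alikes: they are no part of the job. Leave any green or red look-alike of the slide_box alone.

How it is judged (in metres and radians):
On the way, in this order (a step that is already met when the one before it is completed fails the run):
1. the wide bin is tipped fully open (0.65 rad or more) (value of joint wide_bin above 0.65 rad), for 0.2 s.
2. the slide box, still held, is lowered to within 20 mm of the floor of the bay of the open bin (value of joint wide_bin above 0.5 rad and contact force between the fingers and slide_box above 0.5 N and z of slide_box in the frame of bay between -0.01 and 0.02 m and x of slide_box in the frame of bay between -0.04 and 0.04 m and y of slide_box in the frame of bay between -0.04 and 0.04 m), for 0.05 s.
3. the slide box is let go in the open bin, on the floor of the bay (value of joint wide_bin above 0.5 rad and contact force between the fingers and slide_box below 0.1 N and z of slide_box in the frame of bay below 0.012 m), for 0.2 s.
At the end, for the whole second after the job is handed in: Wide bin home past its click (under 0.03 rad), narrow bin closed (under 0.05). The slide box rests on the bay floor (8 mm), within 30 mm of the bay centre in depth and 40 mm in width, upright within 0.15 rad, its thickness across the bin within 0.3 rad. The stored box still stands in its lane (value of joint wide_bin below 0.03 rad and value of joint narrow_bin below 0.05 rad and z of slide_box in the frame of bay between -0.005 and 0.008 m and x of slide_box in the frame of bay between -0.03 and 0.03 m and y of slide_box in the frame of bay between -0.04 and 0.04 m and angle between the z axis of slide_box and the z axis of bay, either way round below 0.15 rad and angle between the y axis of slide_box and the y axis of bay, either way round below 0.3 rad and z of stored_box in the frame of bay below 0.01 m and distance between stored_box and bay below 0.1 m and angle between the z axis of stored_box and the z axis of bay, either way round below 0.2 rad and linear speed of slide_box below 0.02 m/s); the robot touches nothing.
It fails at once if a bystander on the bench is moved more than 25 mm (distance of any of tube_rack, tip_box, specimen_jar, wash_bottle, bench_timer from where it was at the start of the episode above 0.025 m).
It fails at once if the narrow bin is tipped open (value of joint narrow_bin above 0.1 rad).
It fails at once if the slide box is let fall: out of the fingers and falling faster than 0.8 m/s (linear speed of slide_box above 0.8 m/s and contact force between the fingers and slide_box below 0.1 N).
It also fails if it takes over 72 s, if anything falls off the work surface, if the arm or the gripper's body presses on something with over 40 N, if the wrist force passes 120 N, or if a joint passes its speed limit or range.

## Working session

There is one attempt and no reset: what is moved stays moved. The work goes in short steps, Python scripts to look and compute and a tool call to move; the robot and the scene stay as the last step left them, time stands still between calls to the robot, and variables do not carry over. Pictures are saved under pics/ and viewed, at most 10 in all, crops included, and the job is handed in when it is done.

Besides the shell and the picture viewer there is one more tool, called after "Request:" by a JSON object that holds its "name" and its "arguments", one argument or row to a line. step_arm: Moves the arm, as the interface text tells. Its arguments: {"type":"object","properties":{"series":{"type":"array"},"squeeze":{"type":"number"}},"required":["series"]}

```bash
mkdir -p pics; ls; cat > h.py <<'E'
import numpy as np, cv2
from scipy.spatial.transform import Rotation as R
from plant import r, camera, order, boxes_of, cut_out, pinpoint
def w(pic,xy,z=None,zplane=None):
    K=pic["camera_matrix"];T=pic["cam_to_world"]
    d=np.linalg.inv(K)@np.array([xy[0],xy[1],1.])
    if zplane is not None:
        dw=T[:3,:3]@d; return T[:3,3]+dw*(zplane-T[2,3])/dw[2]
    if z is None:
        z=pic["z_map"][int(round(xy[1])),int(round(xy[0]))]
    return T[:3,:3]@(d*z)+T[:3,3]
def cloud(pic,mask):
    v,u=np.nonzero(mask&(pic["z_map"]>0)); z=pic["z_map"][v,u]
    d=np.linalg.inv(pic["camera_matrix"])@np.array([u,v,np.ones(len(u))])
    return (pic["cam_to_world"][:3,:3]@(d*z)).T+pic["cam_to_world"][:3,3]
E
python3 - <<'E'
from h import *
a=camera("top");b=camera("side")
cv2.imwrite("pics/a.png",np.vstack([a["image"],b["image"]])[:, :] if 0 else a["image"]);cv2.imwrite("pics/b.png",b["image"])
for n,p in (("top",a),("side",b)):
    print(n,p["cam_to_world"][:3,3].round())
    for q in ["slide_box","stored_box","wide_pull","wide_pivot","bay","stand","tube_rack","tip_box","specimen_jar","wash_bottle","bench_timer"]:
        print(q,[(np.round(o["xy"]),round(o["p"],2),w(p,o["xy"]).round()) for o in pinpoint(q,p)[:4]])
s=r.read_state();print(s["ee_pos"],s["tcp_rot"],s["ft_force"])
E
```

```text
pics
top [ 192.  -34. 1783.]
slide_box [(array([416., 283.]), 0.95, array([ 303., -354.,   95.])), (array([407., 244.]), 0.85, array([ 436., -324.,   95.])), (array([390., 220.]), 0.75, array([ 519., -265.,  106.])), (array([370., 252.]), 0.71, array([ 405., -198.,   99.]))]
stored_box [(array([295., 171.]), 0.4, array([654.,  68., 214.]))]
wide_pull [(array([317., 176.]), 0.67, array([697.,  -4.,  19.]))]
wide_pivot [(array([311., 169.]), 0.95, array([682.,  17., 156.]))]
bay [(array([314., 161.]), 0.58, array([750.,  11.,  30.]))]
stand []
tube_rack [(array([192., 251.]), 0.71, array([395., 427.,  64.]))]
tip_box [(array([446., 238.]), 0.9, array([ 463., -466.,   83.]))]
specimen_jar [(array([392., 178.]), 0.74, array([ 682., -278.,   64.])), (array([390., 218.]), 0.47, array([ 529., -265.,   89.])), (array([315., 163.]), 0.46, array([740.,   6.,  38.]))]
wash_bottle [(array([433., 196.]), 0.96, array([ 612., -420.,  100.])), (array([196., 251.]), 0.38, array([400., 418.,  52.]))]
bench_timer [(array([277., 255.]), 0.73, array([395., 133.,  27.]))]
side [ 412.  395. 1435.]
slide_bo
[... 425 characters left out ...]
,  92., 300.]))]
bay []
stand []
tube_rack [(array([317., 380.]), 0.96, array([399., 431., 109.]))]
tip_box [(array([370.,  89.]), 0.67, array([ 472., -452.,   60.])), (array([254., 208.]), 0.49, array([654.,  91., 301.])), (array([318.,  94.]), 0.24, array([ 630., -400.,   45.]))]
specimen_jar [(array([286., 127.]), 0.68, array([ 696., -262.,   39.]))]
wash_bottle [(array([273., 186.]), 0.64, array([651., -21., 161.])), (array([317.,  92.]), 0.61, array([ 635., -407.,   46.]))]
bench_timer [(array([340., 274.]), 0.93, array([410., 139.,  24.]))]
[ 251.62807596 -544.63048899  216.62834968] [-7.05447615e-05  9.76681651e-01  2.14692681e-01  1.77929470e-05] [-0.38233495 -0.04355586 -0.18166968]
```

```bash
python3 - <<'E'
import cv2
a=cv2.imread("pics/a.png")[110:330,170:490];b=cv2.imread("pics/b.png")[60:320,180:500]
cv2.imwrite("pics/a2.png",cv2.resize(a,None,fx=2.5,fy=2.5,interpolation=cv2.INTER_CUBIC))
cv2.imwrite("pics/b2.png",cv2.resize(b,None,fx=2.3,fy=2.3,interpolation=cv2.INTER_CUBIC))
E
```

```text
(no output)
```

View pics/a2.png

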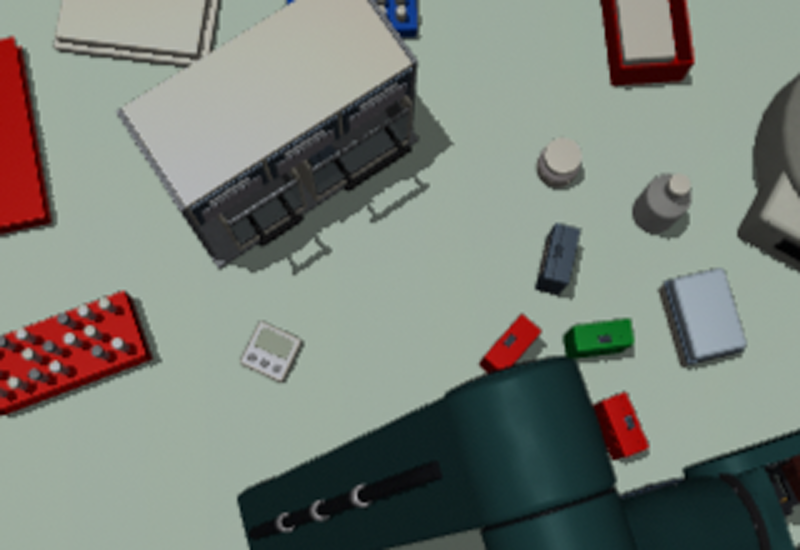

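View pics/b2.png

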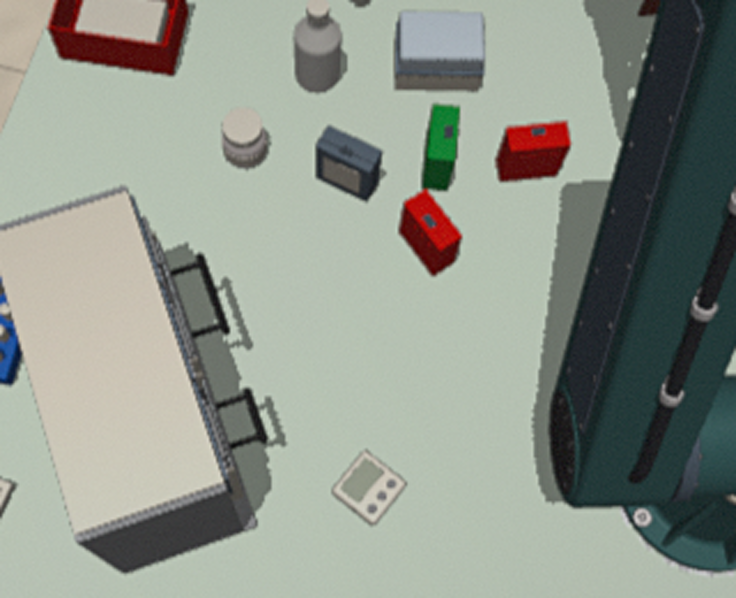

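The top view (crop) shows the slate box at about full pixel (393,213), red and green look-alikes nearer the robot, and the stand turned about 30° with the wide pull on its -y side at full pixel (322,174). The side view agrees. Next I'll measure the stand and the box.

```bash
python3 - <<'E'
from h import *
def rect(P):
    c,s,a=cv2.minAreaRect(P[:,:2].astype(np.float32)); return np.round(c,1),np.round(s,1),round(a,1)
for n in ("top","side"):
    p=camera(n); C=cloud(p,np.ones((400,640),bool))
    S=C[(abs(C[:,2]-304)<7)&(C[:,0]>450)&(C[:,0]<1000)&(abs(C[:,1])<350)]
    print(n,"stand",len(S),np.median(S[:,2]),rect(S))
    for o in cut_out("slide_box",p)[:4]:
        B=cloud(p,o["mask"]); col=p["image"][o["mask"]].mean(0).round(); T=B[abs(B[:,2]-98)<8]
        print(o["p"],np.round(o["xy"]),col,len(T), (rect(T),np.median(T[:,2])) if len(T)>3 else '')
    for q in ("wide_pull","narrow_bin"):
      for o in cut_out(q,p)[:2]:
        B=cloud(p,o["mask"]);print(q,o["p"],np.round(o["xy"]),len(B))
    # pull: dark pixels at pull height in front of stand
    K=C[(abs(C[:,2]-156)<8)&(C[:,0]>450)&(C[:,0]<900)&(abs(C[:,1])<350)]
    print("h156",len(K)); np.save(f"pull_{n}.npy",K)
E
```

```text
top stand 5110 303.4074095248694 (array([718. , 122.6]), array([164.1, 360.3]), 35.2)
0.86 [407. 245.] [33. 88. 17.] 237 ((array([ 439.2, -338.6]), array([37.5, 81.4]), 7.5), np.float64(97.72454985812783))
0.8 [422. 284.] [ 24.  27. 124.] 259 ((array([ 317.6, -367.8]), array([81.9, 39.4]), 22.8), np.float64(97.6254678056057))
0.54 [376. 246.] [ 23.  25. 145.] 234 ((array([ 423.8, -213. ]), array([37.6, 82.2]), 49.6), np.float64(98.1548800148239))
wide_pull 0.77 [311. 171.] 691
narrow_bin 0.62 [391. 213.] 321
narrow_bin 0.61 [278. 192.] 520
h156 318
side stand 9413 303.9539982180586 (array([717.1, 123.1]), array([162.2, 362.5]), 35.2)
0.88 [366. 160.] [ 19.  22. 131.] 335 ((array([ 423.4, -211.7]), array([40.5, 83.5]), 51.5), np.float64(97.68965135889584))
0.85 [369. 124.] [ 48. 101.  28.] 303 ((array([ 439.4, -338.7]), array([37.9, 84.9]), 8.8), np.float64(97.67993357311343))
0.77 [333. 133.] [81. 77. 72.] 320 ((array([ 554.5, -280.5]), array([42., 84.]), 78.3), np.float64(97.91141337848319))
0.6 [410. 123.] [ 25.  27. 123.] 325 ((array([ 317.3, -366. ]), array([84.1, 42.2]), 23.6), np.float64(97.55693793179125))
wide_pull 0.95 [257. 192.] 236
narrow_bin 0.66 [288. 240.] 258
h156 443
```

```bash
python3 - <<'E'
from h import *
a=np.radians(35.2);ex=np.array([np.cos(a),np.sin(a)]);ey=np.array([-ex[1],ex[0]])
for n in ("top","side"):
    K=np.load(f"pull_{n}.npy"); q=(K[:,:2]-[717.5,122.9]);X=q@ex;Y=q@ey
    m=X<-90
    print(n,m.sum(),np.percentile(X[m],[0,10,25,50,75,100]).round())
    f=m&(X<np.percentile(X[m],0)+14)
    print(sorted(zip(Y[f].round(),X[f].round(),K[f,2].round()))[::3])
    p=camera(n);C=cloud(p,np.ones((400,640),bool)); q=(C[:,:2]-[717.5,122.9]);X=q@ex;Y=q@ey
    s=abs(C[:,2]-304)<6; s&=(abs(Y)<150)&(abs(X)<150); print("top tier X",np.percentile(X[s],[0.3,99.7]).round(1), )
    s=(abs(C[:,2]-304)<6)&(abs(X)<70)&(abs(Y)<250); print("Y",np.percentile(Y[s],[0.3,99.7]).round(1))
    for g in (0,50,75): 
        s=(abs(X-g)<10)&(abs(Y)<250)&(abs(C[:,2]-304)<6)
    for Y0 in (-120,-60,0,60,120):
        s=(abs(C[:,2]-304)<6)&(abs(Y-Y0)<10)&(abs(X)<150); print(Y0,X[s].min().round(1),X[s].max().round(1))
E
```

```text
top 274 [-139. -137. -133. -127. -100.  -90.]
[(np.float64(-135.0), np.float64(-133.0), np.float64(159.0)), (np.float64(-129.0), np.float64(-134.0), np.float64(162.0)), (np.float64(-127.0), np.float64(-132.0), np.float64(161.0)), (np.float64(-125.0), np.float64(-129.0), np.float64(156.0)), (np.float64(-123.0), np.float64(-126.0), np.float64(162.0)), (np.float64(-119.0), np.float64(-137.0), np.float64(164.0)), (np.float64(-117.0), np.float64(-134.0), np.float64(159.0)), (np.float64(-113.0), np.float64(-134.0), np.float64(155.0)), (np.float64(-109.0), np.float64(-134.0), np.float64(161.0)), (np.float64(-106.0), np.float64(-131.0), np.float64(160.0)), (np.float64(-101.0), np.float64(-133.0), np.float64(163.0)), (np.float64(-99.0), np.float64(-136.0), np.float64(150.0)), (np.float64(-96.0), np.float64(-129.0), np.float64(159.0)), (np.float64(-92.0), np.float64(-134.0), np.float64(158.0)), (np.float64(-88.0), np.float64(-128.0), np.float64(160.0)), (np.float64(-83.0), np.float64(-129.0), np.float64(159.0)), (np.float64(-79.0), np.float64(-136.0), np.float64(163.0)), (np.float64(-76.0), np
[... 6132 characters left out ...]
.0), np.float64(-132.0), np.float64(159.0)), (np.float64(100.0), np.float64(-135.0), np.float64(161.0)), (np.float64(102.0), np.float64(-131.0), np.float64(163.0)), (np.float64(103.0), np.float64(-128.0), np.float64(161.0)), (np.float64(105.0), np.float64(-133.0), np.float64(162.0)), (np.float64(107.0), np.float64(-130.0), np.float64(162.0)), (np.float64(108.0), np.float64(-126.0), np.float64(158.0)), (np.float64(110.0), np.float64(-134.0), np.float64(159.0)), (np.float64(112.0), np.float64(-136.0), np.float64(161.0)), (np.float64(114.0), np.float64(-135.0), np.float64(161.0))]
top tier X [-78.4  80.1]
Y [-177.7  180.4]
-120 -79.4 81.3
-60 -76.5 81.1
0 -79.8 80.0
60 -80.8 80.6
120 -80.3 80.0
```

```bash
cat >> h.py <<'E'
A=np.radians(35.2);EX=np.array([np.cos(A),np.sin(A),0]);EY=np.array([-np.sin(A),np.cos(A),0]);EZ=np.array([0,0,1.])
PIV=np.array([717.5,122.9,46])-65.5*EX-80*EY
def binp(th,x,y,z): # bin axes -> world
    return PIV+EX*(x*np.cos(th)-z*np.sin(th))+EZ*(x*np.sin(th)+z*np.cos(th))+EY*y
def Rzy(d,y): return np.column_stack([np.cross(y,d),y,d])
def Rpull(phi): return Rzy(np.sin(phi)*EX-np.cos(phi)*EZ, np.cos(phi)*EX+np.sin(phi)*EZ)
def Rbay(phi): return Rzy(np.sin(phi)*EX-np.cos(phi)*EZ, -EY)
def Rdown(yaw): return Rzy(-EZ,np.array([np.cos(yaw),np.sin(yaw),0]))
def cur():
    s=r.read_state();q=s["tcp_rot"];return np.array(s["ee_pos"]),R.from_quat([q[1],q[2],q[3],q[0]]),s
def plan(grasp,Rm,n,p0=None,R0=None):
    p,Rc,s=cur()
    if p0 is not None:p=p0
    if R0 is not None:Rc=R.from_matrix(R0)
    t=grasp+2*Rm[:,2]; rv=np.degrees((R.from_matrix(Rm)*Rc.inv()).as_rotvec())
    print("tcp",t.round(1),"dp",(t-p).round(1),"rv",rv.round(1),"| row x%d"%n,((t-p)/60/n).round(3),(rv/10/n).round(3), "q",np.round(s["joint_positions"],2),"t",round(s["time"],2))
    return t
E
python3 - <<'E'
from h import *
f=np.radians(40);M=Rpull(f);d=M[:,2]
print(PIV,binp(0,-67,0,110))
t=plan(binp(0,-67,0,110)-120*d,M,15)
E
```

```text
[710.09159445  19.77209142  46.        ] [655.34288626 -18.84887376 156.        ]
tcp [593.4 -62.6 246.4] dp [341.7 482.1  29.8] rv [-11.8 -43.9  95.8] | row x15 [0.38  0.536 0.033] [-0.078 -0.292  0.639] q [-1.25  0.36  1.51  0.    1.27 -0.12] t 1.7
```

Request:
{"name": "step_arm", "arguments": {
  "series": [
    [0.38,0.54,0.5,-0.08,-0.29,0.64,0.3],
    [0.38,0.54,0.5,-0.08,-0.29,0.64,0.3],
    [0.38,0.54,0.3,-0.08,-0.29,0.64,0.3],
    [0.38,0.54,0.0,-0.08,-0.29,0.64,0.3],
    [0.38,0.54,0.0,-0.08,-0.29,0.64,0.3]
  ],
  "squeeze": 10
}}

```text
time: 2.33
ee_pos: [366.3, -381.6, 295.2]
tcp_rot: [0.061, 0.871, 0.475, 0.115]
ft_force: [0.2, -0.1, -0.5]
opening: 41.3
grip_force: 0.0
```

Request:
{"name": "step_arm", "arguments": {
  "series": [
    [0.38,0.54,0,-0.08,-0.29,0.64,0.3],
    [0.38,0.54,0,-0.08,-0.29,0.64,0.3],
    [0.38,0.54,0,-0.08,-0.29,0.64,0.3],
    [0.38,0.54,0.0,-0.08,-0.29,0.64,0.3],
    [0.38,0.54,0.0,-0.08,-0.29,0.64,0.3]
  ]
}}

```text
time: 2.95
ee_pos: [480.1, -219.5, 294.9]
tcp_rot: [0.115, 0.683, 0.688, 0.218]
ft_force: [-0.5, -0.3, 1.0]
opening: 26.0
grip_force: 0.0
```

```bash
python3 - <<'E'
from h import *
f=np.radians(40);M=Rpull(f);d=M[:,2]
t=plan(binp(0,-67,0,110)-120*d,M,5)
E
```

```text
tcp [593.4 -62.6 246.4] dp [113.2 157.  -48.5] rv [ -3.6 -14.5  31.8] | row x5 [ 0.377  0.523 -0.162] [-0.071 -0.291  0.635] q [-0.91  0.04  1.85  0.52  1.12 -1.11] t 2.95
```

Request:
{"name": "step_arm", "arguments": {
  "series": [
    [0.38,0.52,-0.16,-0.07,-0.29,0.63,0.3],
    [0.38,0.52,-0.16,-0.07,-0.29,0.63,0.3],
    [0.38,0.52,-0.16,-0.07,-0.29,0.63,0.3],
    [0.38,0.52,-0.16,-0.07,-0.29,0.64,0.3],
    [0.37,0.53,-0.16,-0.07,-0.29,0.64,0.3]
  ]
}}

```text
time: 3.58
ee_pos: [593.7, -63.2, 246.5]
tcp_rot: [0.157, 0.433, 0.834, 0.304]
ft_force: [0.6, -0.3, 0.7]
opening: 26.3
grip_force: 0.0
```

Request:
{"name": "step_arm", "arguments": {
  "series": [
    [0.1,0.07,-0.15,0,0,0,0.3],
    [0.21,0.15,-0.31,0,0,0,0.3],
    [0.21,0.15,-0.31,0,0,0,0.3],
    [0.1,0.07,-0.15,0,0,0,0.3],
    [0,0,0,0,0,0,0.3]
  ]
}}

```text
time: 4.2
ee_pos: [630.0, -37.6, 191.0]
tcp_rot: [0.156, 0.435, 0.833, 0.303]
ft_force: [-0.0, -0.1, -0.5]
opening: 26.3
grip_force: 0.0
```

```bash
python3 - <<'E'
from h import *
f=np.radians(40);M=Rpull(f)
t=plan(binp(0,-67,0,110),M,5)
p=camera("side");cv2.imwrite("pics/c.png",cv2.resize(p["image"][100:300,180:400],None,fx=2.7,fy=2.7,interpolation=cv2.INTER_CUBIC))
E
```

```text
tcp [656.4 -18.1 154.5] dp [ 26.4  19.5 -36.5] rv [-0.1 -0.2  0.3] | row x5 [ 0.088  0.065 -0.122] [-0.003 -0.005  0.005] q [-0.55  0.32  1.93  0.93  0.83 -1.79] t 4.2
```

View pics/c.png

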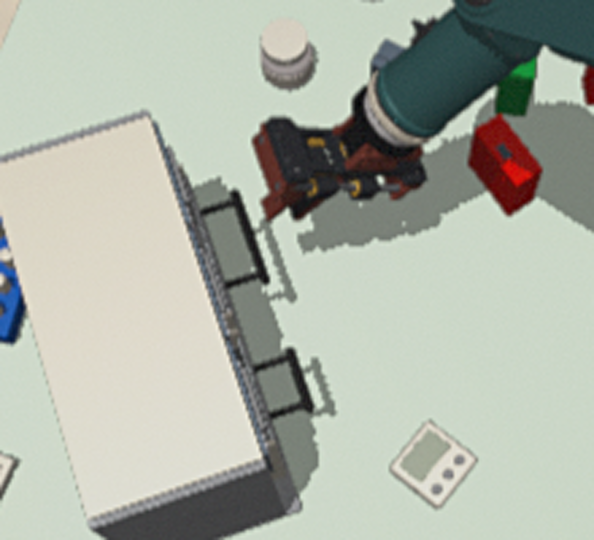

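The gripper is lined up with the wide pull, whose middle is at about crop (250,238), so I'll go in and close.

Request:
{"name": "step_arm", "arguments": {
  "series": [
    [0.15,0.11,-0.2,0,0,0,0.3],
    [0.15,0.11,-0.2,0,0,0,0.3],
    [0.14,0.1,-0.2,0,0,0,0.3],
    [0,0,0,0,0,0,0.0],
    [0,0,0,0,0,0,0.0]
  ]
}}

```text
time: 4.88
ee_pos: [656.6, -18.2, 155.2]
tcp_rot: [0.156, 0.435, 0.833, 0.304]
ft_force: [0.8, -0.4, 0.5]
opening: 10.2
grip_force: 0.0
```

```bash
python3 - <<'E'
from h import *
f=np.radians(40);M=Rpull(f)
p,_,s=cur();print(s["opening"],s["grip_force"],s["ft_force"])
p0=None
for i,th in enumerate((.25,.5,.77)):
    for k in range(1): p0=plan(binp(th,-67,0,110),M,5,p0=p0)
E
```

```text
10.155450611860282 0.001147259899880737 [ 0.83256606 -0.41238886  0.45786109]
tcp [635.9 -32.6 134.5] dp [-20.7 -14.4 -20.7] rv [-0.1 -0.2  0.2] | row x5 [-0.069 -0.048 -0.069] [-0.003 -0.004  0.004] q [-0.49  0.4   1.92  1.01  0.74 -1.84] t 4.88
tcp [620.  -43.8 108.9] dp [-15.9 -11.2 -25.6] rv [-0.1 -0.2  0.2] | row x5 [-0.053 -0.037 -0.085] [-0.003 -0.004  0.004] q [-0.49  0.4   1.92  1.01  0.74 -1.84] t 4.88
tcp [609.3 -51.4  76.8] dp [-10.7  -7.6 -32.1] rv [-0.1 -0.2  0.2] | row x5 [-0.036 -0.025 -0.107] [-0.003 -0.004  0.004] q [-0.49  0.4   1.92  1.01  0.74 -1.84] t 4.88
```

Request:
{"name": "step_arm", "arguments": {
  "series": [
    [0,0,0,0,0,0,0.0],
    [0,0,0,0,0,0,0.0],
    [0,0,0,0,0,0,0.0],
    [0,0,0,0,0,0,0.0],
    [0,0,0,0,0,0,0.0]
  ]
}}

```text
time: 5.5
ee_pos: [655.7, -19.1, 156.0]
tcp_rot: [0.157, 0.435, 0.833, 0.303]
ft_force: [-9.1, -4.7, 6.6]
opening: 0.4
grip_force: 5.9
```

```bash
python3 - <<'E'
from h import *
p=camera("side");cv2.imwrite("pics/d.png",cv2.resize(p["image"][130:250,220:380],None,fx=4,fy=4,interpolation=cv2.INTER_CUBIC))
print([(o["xy"],o["p"]) for o in pinpoint("wide_pull",p)])
E
```

```text
[([274.2, 187.8], 0.51)]
```

View pics/d.png

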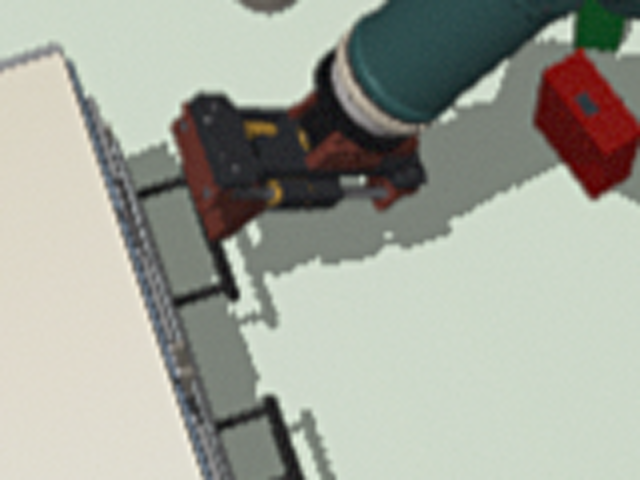

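The fingers show at crop (215,235), right over the middle of the bar, yet they closed to 0.4 mm. So the bar isn't between the pads. I'll check the depth points in the tool frame.

```bash
python3 - <<'E'
from h import *
p,Rc,s=cur();print(s["ft_force"],s["opening"],s["grip_force"],p)
for n in("side","top"):
    pic=camera(n);C=cloud(pic,np.ones((400,640),bool));L=(C-p)@Rc.as_matrix()
    m=(abs(L[:,0])<70)&(abs(L[:,1])<60)&(L[:,2]>-45)&(L[:,2]<35);L=L[m];Cw=C[m]
    q=Cw-np.array([717.5,122.9,0]);X=q@EX;Y=q@EY
    print(n);o=np.argsort(L[:,0]);
    for i in o[::6]: print(L[i].round(0),"XYZ",X[i].round(0),Y[i].round(0),Cw[i,2].round(0),end=" | ")
E
```

```text
[-8.94884085 -4.60518403  6.91656563] 0.6979803837782604 5.950205102562904 [655.74610871 -19.13024623 156.03103409]
side
[-69.  48.  13.] XYZ -88.0 -150.0 176.0 | [-61.  46.  10.] XYZ -91.0 -142.0 178.0 | [-51.  43.  14.] XYZ -90.0 -132.0 173.0 | [-47.   5.   1.] XYZ -128.0 -127.0 159.0 | [-43.  45.  11.] XYZ -91.0 -123.0 177.0 | [-42.  16.   9.] XYZ -115.0 -122.0 159.0 | [-41.  14.   7.] XYZ -117.0 -122.0 159.0 | [-40.  28.  23.] XYZ -96.0 -120.0 157.0 | [-39.  10.   3.] XYZ -123.0 -119.0 160.0 | [-38.   4.   2.] XYZ -128.0 -119.0 157.0 | [-37.  28.  24.] XYZ -95.0 -118.0 156.0 | [-32.   3.   2.] XYZ -129.0 -112.0 156.0 | [-26.   9.  -3.] XYZ -128.0 -106.0 164.0 | [-19.   9.  -5.] XYZ -128.0 -99.0 166.0 | [-12.   4.   1.] XYZ -129.0 -93.0 158.0 | [-7.  5. -8.] XYZ -134.0 -88.0 166.0 | [-6. 48. 10.] XYZ -89.0 -86.0 179.0 | [ -3.   9. -11.] XYZ -133.0 -83.0 171.0 | [-1. 45.  8.] XYZ -93.0 -82.0 178.0 | [  1.   9. -24.] XYZ -141.0 -80.0 180.0 | [  2.   8. -37.] XYZ -150.0 -79.0 189.0 | [ 3. 44. 12.] XYZ -91.0 -78.0 175.0 | [  5.   7. -14.] XYZ -136.0 -76.0 171.0 | [  6.   7. -28.] XYZ 
[... 1895 characters left out ...]
157.0 | [17.  3. -7.] XYZ -134.0 -63.0 163.0 | [20. 44. 15.] XYZ -88.0 -61.0 173.0 | [24.  8. -8.] XYZ -131.0 -57.0 167.0 | [27.  0. -6.] XYZ -136.0 -54.0 161.0 | [30. 28. 32.] XYZ -90.0 -50.0 149.0 | [34. 32. 27.] XYZ -90.0 -46.0 156.0 | [37.  3. -5.] XYZ -133.0 -43.0 161.0 | [39.  1. -8.] XYZ -136.0 -41.0 163.0 | [40. 15.  3.] XYZ -119.0 -40.0 163.0 | [41. 40. 19.] XYZ -89.0 -39.0 167.0 | [43. 36. 20.] XYZ -91.0 -38.0 164.0 | [44. 20. 18.] XYZ -105.0 -37.0 156.0 | [45. 35. 16.] XYZ -95.0 -35.0 167.0 | [47. 25. 35.] XYZ -91.0 -33.0 146.0 | [50.  4. -9.] XYZ -134.0 -30.0 166.0 | [54. -1.  0.] XYZ -133.0 -27.0 155.0 | [60. 44. 18.] XYZ -87.0 -20.0 171.0 | [68. 35. 22.] XYZ -92.0 -13.0 162.0 |
```

Request:
{"name": "step_arm", "arguments": {
  "series": [
    [-0.09,-0.06,-0.06,0,0,0,0],
    [-0.09,-0.06,-0.06,0,0,0,0],
    [-0.08,-0.05,-0.07,0,0,0,0],
    [-0.07,-0.05,-0.07,0,0,0,0],
    [-0.06,-0.04,-0.08,0,0,0,0]
  ]
}}

```text
time: 6.32
ee_pos: [633.0, -34.3, 134.6]
tcp_rot: [0.156, 0.435, 0.833, 0.304]
ft_force: [0.3, -0.9, -0.5]
opening: 0.6
grip_force: 0.0
```

```bash
python3 - <<'E'
from h import *
p,Rc,s=cur();print(s["ft_force"],s["opening"],s["grip_force"],p)
f=np.radians(40);M=Rpull(f)
for th in (0,.12,.2,.25):plan(binp(th,-67,0,110),M,5)
pic=camera("side");C=cloud(pic,np.ones((400,640),bool));q=C-np.array([717.5,122.9,0]);X=q@EX;Y=q@EY
m=(abs(Y+35)<12)&(X<-96)&(X>-200)&(C[:,2]>100)&(C[:,2]<175)
print(np.c_[X[m],Y[m],C[m,2]].round(0).tolist()[::2])
cv2.imwrite("pics/e.png",cv2.resize(pic["image"][130:250,220:380],None,fx=4,fy=4,interpolation=cv2.INTER_CUBIC))
E
```

```text
[ 0.31400098 -0.88856923 -0.4624582 ] 0.6431119157055382 0.0 [632.96722255 -34.3148272  134.64933776]
tcp [656.4 -18.1 154.5] dp [23.4 16.2 19.8] rv [-0.1 -0.2  0.2] | row x5 [0.078 0.054 0.066] [-0.003 -0.004  0.005] q [-0.54  0.42  1.98  1.06  0.74 -1.96] t 6.33
tcp [646.  -25.4 145.7] dp [13.1  8.9 11. ] rv [-0.1 -0.2  0.2] | row x5 [0.044 0.03  0.037] [-0.003 -0.004  0.005] q [-0.54  0.42  1.98  1.06  0.74 -1.96] t 6.33
tcp [639.6 -29.9 139. ] dp [6.7 4.4 4.3] rv [-0.1 -0.2  0.2] | row x5 [0.022 0.015 0.014] [-0.003 -0.004  0.005] q [-0.54  0.42  1.98  1.06  0.74 -1.96] t 6.33
tcp [635.9 -32.6 134.5] dp [ 2.9  1.7 -0.2] rv [-0.1 -0.2  0.2] | row x5 [ 0.01   0.006 -0.001] [-0.003 -0.004  0.005] q [-0.54  0.42  1.98  1.06  0.74 -1.96] t 6.33
[[-134.0, -45.0, 165.0], [-131.0, -46.0, 156.0], [-136.0, -43.0, 159.0], [-132.0, -40.0, 162.0], [-138.0, -39.0, 161.0], [-129.0, -40.0, 158.0], [-134.0, -35.0, 168.0], [-118.0, -41.0, 158.0], [-123.0, -39.0, 157.0], [-128.0, -36.0, 162.0], [-133.0, -34.0, 162.0], [-139.0, -34.0, 156.0], [-112.0, -39.0, 161.0], [-117.0, -37.0, 161.0], [-122.0, -37.0, 157.0], [-127.0, -35.0, 157.0], [-132.0, -31.0, 162.0], [-138.0, -31.0, 158.0], [-103.0, -39.0, 160.0], [-108.0, -39.0, 156.0], [-114.0, -36.0, 158.0], [-119.0, -34.0, 158.0], [-129.0, -30.0, 160.0], [-134.0, -29.0, 157.0], [-97.0, -37.0, 162.0], [-102.0, -37.0, 159.0], [-107.0, -35.0, 159.0], [-113.0, -33.0, 158.0], [-131.0, -25.0, 163.0], [-136.0, -26.0, 157.0], [-99.0, -35.0, 159.0], [-104.0, -32.0, 161.0]]
```

View pics/e.png

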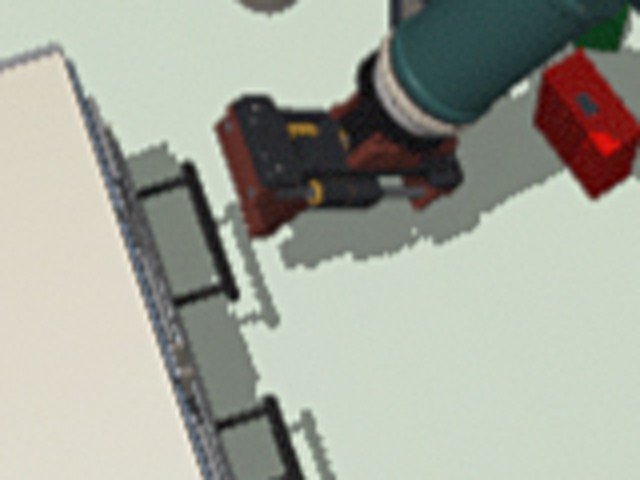

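The bar hasn't moved and the fingers stopped short of it: in this picture their tip is at crop (260,230) and the bar runs from (190,165) to (235,297). Now that the gripper is in free space, I'll measure where the tips really are in the tool frame.

```bash
python3 - <<'E'
from h import *
p,Rc,s=cur();print(Rc.as_matrix().round(2).tolist(),Rpull(np.radians(40)).round(2).tolist())
for n in("side","top"):
    pic=camera(n);C=cloud(pic,np.ones((400,640),bool));L=(C-p)@Rc.as_matrix()
    m=(abs(L[:,0])<14)&(abs(L[:,1])<25)&(L[:,2]>-80)&(L[:,2]<40)
    L=L[m];print(n,L[np.argsort(-L[:,2])][:60:2].round(0).tolist())
E
```

```text
[[-0.57, 0.63, 0.52], [0.82, 0.44, 0.37], [0.0, 0.64, -0.77]] [[-0.58, 0.63, 0.53], [0.82, 0.44, 0.37], [-0.0, 0.64, -0.77]]
side [[10.0, 4.0, -6.0], [8.0, 9.0, -8.0], [-0.0, 10.0, -10.0], [-10.0, 10.0, -10.0], [11.0, -10.0, -12.0], [7.0, 8.0, -12.0], [5.0, 7.0, -13.0], [11.0, 10.0, -14.0], [-1.0, 10.0, -15.0], [3.0, 12.0, -16.0], [3.0, 10.0, -17.0], [1.0, 9.0, -18.0], [10.0, -5.0, -18.0], [11.0, -8.0, -18.0], [11.0, 4.0, -20.0], [12.0, 9.0, -22.0], [10.0, 2.0, -23.0], [0.0, 9.0, -23.0], [-2.0, 9.0, -24.0], [11.0, -3.0, -25.0], [2.0, 8.0, -26.0], [12.0, 13.0, -27.0], [0.0, 9.0, -29.0], [10.0, 14.0, -29.0], [4.0, 8.0, -30.0], [11.0, 4.0, -31.0], [8.0, 11.0, -32.0], [-0.0, 9.0, -33.0], [12.0, 11.0, -34.0], [10.0, -7.0, -35.0]]
top [[-5.0, 11.0, -39.0], [-2.0, 11.0, -45.0], [-13.0, 10.0, -48.0], [-5.0, 11.0, -48.0]]
```

The tips really sit at about -8 mm in the reported tool frame, not +17. The side offset is near zero. So the tool is effectively 25 mm shorter along its axis, and I'll build that into the plan.

```bash
sed -i 's/t=grasp+2\*Rm/t=grasp+OFF*Rm/; s/^A=np/OFF=27\nA=np/' h.py; python3 - <<'E'
from h import *
f=np.radians(40);M=Rpull(f);d=M[:,2]
b=binp(0,-67,0,110)
p0=plan(b-42*d,M,5); plan(b,M,5,p0=p0)
E
```

```text
tcp [647.5 -24.4 167.5] dp [14.5  9.7 32.9] rv [-0.2 -0.2  0.3] | row x5 [0.048 0.032 0.11 ] [-0.003 -0.004  0.005] q [-0.54  0.42  1.98  1.05  0.74 -1.96] t 6.47
tcp [669.5  -8.8 135.3] dp [ 22.1  15.6 -32.2] rv [-0.2 -0.2  0.3] | row x5 [ 0.074  0.052 -0.107] [-0.003 -0.004  0.005] q [-0.54  0.42  1.98  1.05  0.74 -1.96] t 6.47
```

Request:
{"name": "step_arm", "arguments": {
  "series": [
    [-0.05,-0.03,0.3,0,0,0,0.3],
    [0.1,0.06,0.25,0,0,0,0.3],
    [0.1,0.06,0,0,0,0,0.3],
    [0.09,0.07,0,0,0,0,0.3],
    [0,0,0,0,0,0,0.3]
  ]
}}

```text
time: 7.1
ee_pos: [647.6, -23.7, 167.3]
tcp_rot: [0.156, 0.435, 0.834, 0.304]
ft_force: [-0.4, -0.1, 1.2]
opening: 26.0
grip_force: 0.0
```

Request:
{"name": "step_arm", "arguments": {
  "series": [
    [0.12,0.085,-0.175,0,0,0,0.3],
    [0.12,0.085,-0.175,0,0,0,0.3],
    [0.12,0.085,-0.175,0,0,0,0.3],
    [0,0,0,0,0,0,0.3],
    [0,0,0,0,0,0,0.3]
  ]
}}

```text
time: 7.72
ee_pos: [669.2, -9.0, 136.3]
tcp_rot: [0.156, 0.435, 0.833, 0.304]
ft_force: [-0.2, -0.5, 0.4]
opening: 26.1
grip_force: 0.0
```

Request:
{"name": "step_arm", "arguments": {
  "series": [
    [0,0,0,0,0,0,0],
    [0,0,0,0,0,0,0],
    [0,0,0,0,0,0,0],
    [0,0,0,0,0,0,0],
    [0,0,0,0,0,0,0]
  ]
}}

```text
time: 8.35
ee_pos: [668.7, -9.8, 136.3]
tcp_rot: [0.156, 0.435, 0.833, 0.303]
ft_force: [-4.2, -3.9, -0.1]
opening: 10.8
grip_force: 10.0
```

```bash
python3 - <<'E'
from h import *
M=Rpull(np.radians(40));p0=None
for th in (0,.25,.5,.76):p0=plan(binp(th,-67,0,110),M,5,p0)
E
```

```text
tcp [669.5  -8.8 135.3] dp [ 0.8  0.9 -1. ] rv [-0.1 -0.2  0.3] | row x5 [ 0.003  0.003 -0.003] [-0.001 -0.004  0.005] q [-0.46  0.44  1.92  1.05  0.71 -1.87] t 8.35
tcp [649.  -23.3 115.3] dp [-20.5 -14.5 -20. ] rv [-0.1 -0.2  0.3] | row x5 [-0.068 -0.048 -0.067] [-0.001 -0.004  0.005] q [-0.46  0.44  1.92  1.05  0.71 -1.87] t 8.35
tcp [633.1 -34.5  89.7] dp [-15.9 -11.2 -25.6] rv [-0.1 -0.2  0.3] | row x5 [-0.053 -0.037 -0.085] [-0.001 -0.004  0.005] q [-0.46  0.44  1.92  1.05  0.71 -1.87] t 8.35
tcp [622.7 -41.9  58.9] dp [-10.5  -7.4 -30.8] rv [-0.1 -0.2  0.3] | row x5 [-0.035 -0.025 -0.103] [-0.001 -0.004  0.005] q [-0.46  0.44  1.92  1.05  0.71 -1.87] t 8.35
```

Gripped: 10.8 mm at 10 N. Now I'll follow the arc.

Request:
{"name": "step_arm", "arguments": {
  "series": [
    [-0.08,-0.055,-0.06,0,0,0,0],
    [-0.075,-0.05,-0.06,0,0,0,0],
    [-0.07,-0.05,-0.065,0,0,0,0],
    [-0.065,-0.045,-0.07,0,0,0,0],
    [-0.06,-0.04,-0.075,0,0,0,0]
  ],
  "squeeze": 15
}}

```text
time: 8.98
ee_pos: [648.3, -24.1, 116.7]
tcp_rot: [0.157, 0.435, 0.833, 0.303]
ft_force: [1.4, -0.5, 2.4]
opening: 10.4
grip_force: 15.0
```

Request:
{"name": "step_arm", "arguments": {
  "series": [
    [-0.06,-0.04,-0.08,0,0,0,0],
    [-0.055,-0.04,-0.08,0,0,0,0],
    [-0.055,-0.035,-0.085,0,0,0,0],
    [-0.05,-0.035,-0.085,0,0,0,0],
    [-0.045,-0.03,-0.09,0,0,0,0]
  ]
}}

```text
time: 9.6
ee_pos: [632.3, -34.7, 91.1]
tcp_rot: [0.156, 0.435, 0.833, 0.303]
ft_force: [2.9, -1.5, 1.1]
opening: 10.8
grip_force: 15.0
```

```bash
python3 - <<'E'
from h import *
M=Rpull(np.radians(40));p0=None
for th in (.5,.76):p0=plan(binp(th,-67,0,110),M,5,p0)
p=camera("side");print([(o["xy"],o["p"],w(p,o["xy"]).round()) for o in pinpoint("wide_pull",p)], binp(.5,-67,0,110))
E
```

```text
tcp [633.1 -34.5  89.7] dp [ 0.8  0.2 -1.4] rv [-0.1 -0.2  0.3] | row x5 [ 0.003  0.001 -0.005] [-0.002 -0.003  0.005] q [-0.54  0.5   2.01  1.17  0.69 -2.11] t 9.6
tcp [622.7 -41.9  58.9] dp [-10.5  -7.4 -30.8] rv [-0.1 -0.2  0.3] | row x5 [-0.035 -0.025 -0.103] [-0.002 -0.003  0.005] q [-0.54  0.5   2.01  1.17  0.69 -2.11] t 9.6
[([289.9, 186.0], 0.77, array([609., -39., 144.]))] [618.95146823 -44.52019525 110.41257072]
```

Request:
{"name": "step_arm", "arguments": {
  "series": [
    [-0.045,-0.03,-0.095,0,0,0,0],
    [-0.04,-0.03,-0.1,0,0,0,0],
    [-0.035,-0.025,-0.1,0,0,0,0],
    [-0.03,-0.02,-0.105,0,0,0,0],
    [-0.025,-0.015,-0.105,0,0,0,0]
  ]
}}

```text
time: 10.32
ee_pos: [621.5, -41.6, 60.7]
tcp_rot: [0.156, 0.435, 0.833, 0.304]
ft_force: [-0.1, -3.3, 6.6]
opening: 10.3
grip_force: 15.0
```

Request:
{"name": "step_arm", "arguments": {
  "series": [
    [0,0,0,0,0,0,0],
    [0,0,0,0,0,0,0],
    [0,0,0,0,0,0,0.3],
    [0,0,0,0,0,0,0.3],
    [0,0,0,0,0,0,0.3]
  ]
}}

```text
time: 10.95
ee_pos: [621.4, -41.1, 61.1]
tcp_rot: [0.156, 0.435, 0.833, 0.304]
ft_force: [-0.1, 0.4, 0.0]
opening: 26.1
grip_force: 0.0
```

Request:
{"name": "step_arm", "arguments": {
  "series": [
    [-0.12,-0.085,0.175,0,0,0,0.3],
    [-0.2,-0.14,0.3,0,0,0,0.3],
    [-0.2,-0.14,0.3,0,0,0,0.3],
    [-0.2,-0.14,0.6,0,0,0,0.3],
    [-0.2,-0.14,0.6,0,0,0,0.3]
  ]
}}

```text
time: 11.58
ee_pos: [565.3, -80.6, 180.9]
tcp_rot: [0.156, 0.435, 0.833, 0.303]
ft_force: [0.3, -0.4, 0.1]
opening: 26.4
grip_force: 0.0
```

```bash
python3 - <<'E'
from h import *
p=camera("side");t=camera("top")
def rect(P):
    c,s,a=cv2.minAreaRect(P[:,:2].astype(np.float32)); return np.round(c,1),np.round(s,1),round(a,1)
for q in (p,t):
    print([(o["xy"],o["p"],w(q,o["xy"]).round()) for o in pinpoint("wide_pull",q)[:1]])
    C=cloud(q,np.ones((400,640),bool))
    m=(np.hypot(C[:,0]-554,C[:,1]+280)<60)&(abs(C[:,2]-98)<6)
    if m.sum()>20: print(m.sum(),rect(C[m]))
print(binp(.75,-67,0,110))
M=Rdown(np.radians(-101.7)); plan(np.array([554.5,-280.5,200]),M,10)
# bar points
X=(C-PIV)@EX;Y=(C-PIV)@EY;m=(abs(Y)<60)&(X<-60)&(X>-170)&(C[:,2]>20)
print(len(X[m]));o=np.argsort(Y[m]);print(np.c_[X[m],Y[m],C[m,2]-46][o][::8].round().tolist())
v=np.vstack([p["image"][120:270,200:420],t["image"][110:260,250:470]])
cv2.imwrite("pics/f.png",cv2.resize(v,None,fx=2,fy=2,interpolation=cv2.INTER_CUBIC)[:600])
E
```

```text
[([295.1, 186.6], 0.89, array([615., -90.,   1.]))]
274 (array([ 557., -282.]), array([39.3, 78.2]), 78.6)
[([312.5, 161.5], 0.72, array([700.,  11., 185.]))]
216 (array([ 553.9, -281.8]), array([38.6, 81.8]), 77.9)
[608.76283421 -51.70748592  80.81597865]
tcp [ 554.5 -280.5  173. ] dp [ -12.  -199.6   -7.6] rv [  27.9   42.4 -129.8] | row x10 [-0.02  -0.333 -0.013] [ 0.279  0.424 -1.298] q [-0.71  0.29  2.02  0.93  0.89 -1.96] t 11.78
460
[[-63.0, -60.0, 43.0], [-74.0, -57.0, 54.0], [-72.0, -54.0, 42.0], [-88.0, -51.0, 67.0], [-125.0, -49.0, 34.0], [-82.0, -47.0, 58.0], [-123.0, -45.0, 50.0], [-113.0, -44.0, 49.0], [-70.0, -42.0, 46.0], [-66.0, -40.0, 38.0], [-94.0, -38.0, 71.0], [-84.0, -37.0, 57.0], [-107.0, -34.0, 78.0], [-102.0, -32.0, 80.0], [-70.0, -29.0, 42.0], [-67.0, -26.0, 41.0], [-71.0, -24.0, 41.0], [-99.0, -22.0, 77.0], [-64.0, -20.0, 42.0], [-74.0, -18.0, 52.0], [-84.0, -15.0, 58.0], [-93.0, -14.0, 63.0], [-84.0, -11.0, 55.0], [-61.0, -9.0, 30.0], [-90.0, -7.0, 67.0], [-105.0, -5.0, 80.0], [-78.0, -2.0, 53.0], [-67.0, -0.0, 40.0], [-104.0, 2.0, 75.0], [-88.0, 4.0, 58.0], [-97.0, 6.0, 77.0], [-61.0, 8.0, 36.0], [-103.0, 11.0, 78.0], [-61.0, 13.0, 33.0], [-78.0, 15.0, 62.0], [-95.0, 18.0, 67.0], [-124.0, 20.0, 34.0], [-87.0, 21.0, 64.0], [-91.0, 24.0, 66.0], [-94.0, 26.0, 68.0], [-105.0, 29.0, 80.0], [-102.0, 31.0, 75.0], [-73.0, 33.0, 55.0], [-120.0, 34.0, 40.0], [-78.0, 36.0, 51.0], [-62.0, 38.0, 74.0], [-70.0, 40.0, 61.0], [-117.0, 41.0, 46.0], [-126.0, 42.0, 48.0], [-128.0, 44.0, 29.0], [-65.0, 45.0, 58.0], [-62.0, 47.0, 65.0], [-84.0, 49.0, 57.0], [-93.0, 51.0, 76.0], [-76.0, 52.0, 50.0], [-86.0, 54.0, 59.0], [-64.0, 57.0, 64.0], [-80.0, 59.0, 49.0]]
```

View pics/f.png

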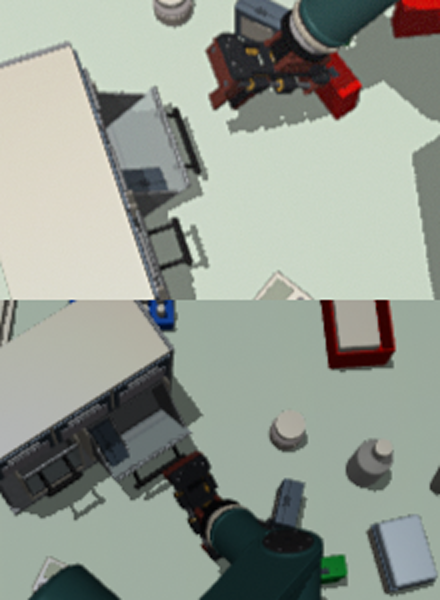

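The bin is open on its stop: in the side crop the bar is at (185,140) and the stored box shows inside at (145,180). The slate box still stands by the robot's wrist. Now to it.

```bash
python3 - <<'E'
from h import *
M=Rdown(np.radians(-101.7)); plan(np.array([554.5,-281.5,185]),M,15)
E
```

```text
tcp [ 554.5 -281.5  158. ] dp [ -12.  -200.6  -22.6] rv [  27.9   42.4 -129.8] | row x15 [-0.013 -0.223 -0.025] [ 0.186  0.283 -0.865] q [-0.71  0.29  2.02  0.93  0.89 -1.96] t 11.78
```

Request:
{"name": "step_arm", "arguments": {
  "series": [
    [-0.01,-0.22,0.3,0.19,0.28,-0.86,0.4],
    [-0.01,-0.22,0.3,0.19,0.28,-0.86,0.5],
    [-0.01,-0.22,0.3,0.19,0.28,-0.86,0.7],
    [-0.01,-0.22,0,0.19,0.28,-0.86,0.7],
    [-0.01,-0.22,0,0.19,0.28,-0.86,0.7]
  ]
}}

```text
time: 12.4
ee_pos: [562.8, -145.8, 232.3]
tcp_rot: [0.119, 0.755, 0.6, 0.237]
ft_force: [-0.2, -0.1, 0.3]
opening: 61.2
grip_force: 0.0
```

Request:
{"name": "step_arm", "arguments": {
  "series": [
    [-0.01,-0.22,0,0.19,0.28,-0.86,0.7],
    [-0.01,-0.22,0,0.19,0.28,-0.86,0.7],
    [-0.01,-0.22,0,0.19,0.28,-0.86,0.7],
    [-0.01,-0.22,0,0.19,0.28,-0.86,0.7],
    [-0.01,-0.22,0,0.19,0.28,-0.86,0.7]
  ]
}}

```text
time: 13.02
ee_pos: [559.8, -211.5, 231.8]
tcp_rot: [0.064, 0.951, 0.272, 0.132]
ft_force: [0.1, 0.2, 0.2]
opening: 61.5
grip_force: 0.0
```

```bash
python3 - <<'E'
from h import *
M=Rdown(np.radians(-101.7)); plan(np.array([554.5,-281.5,185]),M,5)
E
```

```text
tcp [ 554.5 -281.5  158. ] dp [ -5.3 -70.  -73.8] rv [  9.   14.7 -43.3] | row x5 [-0.018 -0.233 -0.246] [ 0.181  0.294 -0.866] q [-0.55  0.2   1.75  0.13  0.93  0.4 ] t 13.03
```

Request:
{"name": "step_arm", "arguments": {
  "series": [
    [-0.02,-0.23,-0.12,0.18,0.29,-0.87,0.7],
    [-0.02,-0.23,-0.12,0.18,0.29,-0.87,0.7],
    [-0.02,-0.23,-0.12,0.18,0.29,-0.87,0.7],
    [-0.02,-0.23,-0.12,0.18,0.3,-0.87,0.7],
    [-0.02,-0.24,-0.12,0.18,0.3,-0.86,0.7]
  ]
}}

```text
time: 13.65
ee_pos: [554.1, -281.0, 195.5]
tcp_rot: [0.002, 0.995, -0.102, -0.001]
ft_force: [0.3, 0.1, 0.8]
opening: 61.6
grip_force: 0.0
```

```bash
python3 - <<'E'
from h import *
p,Rc,s=cur()
pic=camera("side");C=cloud(pic,np.ones((400,640),bool));L=(C-p)@Rc.as_matrix()
m=(abs(L[:,0])<60)&(abs(L[:,1])<60)&(C[:,2]>112);L=L[m];L=L[np.argsort(-L[:,2])]
print(L[:50:2].round().tolist())
B=C[(np.hypot(C[:,0]-554,C[:,1]+281)<55)&(abs(C[:,2]-98)<6)]
print(len(B),cv2.minAreaRect(B[:,:2].astype(np.float32)),B.mean(0))
M=Rdown(np.radians(-101.7)); plan(np.array([554.5,-281.5,85]),M,5)
E
```

```text
[[-10.0, 36.0, -2.0], [-10.0, 41.0, -12.0], [-11.0, 27.0, -17.0], [-1.0, 32.0, -24.0], [-5.0, 29.0, -43.0], [-10.0, 36.0, -57.0], [-10.0, 42.0, -58.0], [-11.0, 38.0, -70.0], [-32.0, 48.0, -91.0], [-29.0, 32.0, -93.0], [-33.0, -48.0, -94.0], [-27.0, -19.0, -95.0], [-26.0, 18.0, -96.0], [-28.0, 32.0, -96.0], [-31.0, -57.0, -97.0], [-27.0, -3.0, -97.0], [-34.0, -56.0, -97.0], [-26.0, -24.0, -98.0], [-20.0, 30.0, -98.0], [-26.0, 23.0, -99.0], [-33.0, -38.0, -99.0], [-25.0, -16.0, -100.0], [-29.0, -58.0, -100.0], [-33.0, -49.0, -101.0], [-23.0, -24.0, -101.0]]
265 ((554.8363037109375, -281.60980224609375), (40.199607849121094, 82.41038513183594), 78.36376953125) [ 551.65968621 -277.75614708   97.5467289 ]
tcp [ 554.5 -281.5   58. ] dp [  -0.3    2.  -136.4] rv [ 0.2 -0.3  0.5] | row x5 [-0.001  0.007 -0.455] [ 0.004 -0.006  0.009] q [-0.58  0.41  1.48 -0.01  1.25  1.2 ] t 13.7
```

Request:
{"name": "step_arm", "arguments": {
  "series": [
    [0,0.02,-0.5,0,0,0.02,0.7],
    [0,0.01,-0.5,0,0,0.02,0.7],
    [0,0,-0.5,0,0,0,0.7],
    [0,0,-0.5,0,0,0,0.7],
    [0,0,-0.25,0,0,0,0.7]
  ]
}}

```text
time: 14.32
ee_pos: [553.0, -278.3, 60.0]
tcp_rot: [0.002, 0.995, -0.096, -0.001]
ft_force: [-0.1, 0.1, 0.6]
opening: 61.2
grip_force: 0.0
```

Request:
{"name": "step_arm", "arguments": {
  "series": [
    [0,0,0,0,0,0,0.2],
    [0,0,0,0,0,0,0.2],
    [0,0,0,0,0,0,0.2],
    [0,0,0,0,0,0,0.2],
    [0,0,0,0,0,0,0.2]
  ],
  "squeeze": 25
}}

```text
time: 14.95
ee_pos: [555.5, -280.7, 63.9]
tcp_rot: [0.003, 0.995, -0.097, 0.002]
ft_force: [-0.5, -0.7, 6.1]
opening: 38.0
grip_force: 24.8
```

Request:
{"name": "step_arm", "arguments": {
  "series": [
    [0,0,0.1,0,0,0,0.2],
    [0,0,0.3,0,0,0,0.2],
    [0,0,0.7,0,0,0,0.2],
    [0,0,0.9,0,0,0,0.2],
    [0,0,0.9,0,0,0,0.2]
  ]
}}

```text
time: 15.58
ee_pos: [554.1, -279.7, 239.1]
tcp_rot: [0.003, 0.995, -0.097, 0.001]
ft_force: [1.3, -0.3, -2.1]
opening: 38.2
grip_force: 24.8
```

```bash
python3 - <<'E'
from h import *
p,Rc,s=cur();print(s["ft_force"],s["opening"],s["grip_force"])
pic=camera("side");C=cloud(pic,np.ones((400,640),bool));L=(C-p)@Rc.as_matrix()
m=(abs(L[:,0])<60)&(abs(L[:,1])<35)&(L[:,2]>-30)&(L[:,2]<110)&(C[:,2]>35);L=L[m]
for a in range(-20,100,12):
    k=L[(L[:,2]>=a)&(L[:,2]<a+12)]
    if len(k)>5: print(a,len(k),np.percentile(k,[2,50,98],axis=0).round().tolist())
M=Rbay(.75)
h=80
t=plan(binp(.75,29,-25,-8+h+150),M,10)
plan(binp(.75,29,-25,-8+h),M,10,p0=t)
E
```

```text
[ 1.28079858 -0.34346097 -2.12853803] 38.21068670893865 24.79868710041046
-20 36 [[-43.0, -22.0, -20.0], [-33.0, -19.0, -15.0], [-12.0, 14.0, -9.0]]
-8 32 [[-43.0, -22.0, -8.0], [-36.0, -19.0, -1.0], [-13.0, 7.0, 4.0]]
4 31 [[-43.0, -22.0, 5.0], [-33.0, -19.0, 9.0], [-10.0, 11.0, 16.0]]
16 33 [[-43.0, -22.0, 16.0], [-33.0, -19.0, 22.0], [-11.0, 14.0, 27.0]]
28 34 [[-43.0, -21.0, 29.0], [-27.0, -19.0, 33.0], [27.0, 14.0, 40.0]]
40 51 [[-42.0, -22.0, 40.0], [-16.0, -18.0, 45.0], [37.0, 6.0, 52.0]]
52 48 [[-42.0, -20.0, 53.0], [-5.0, -17.0, 56.0], [37.0, 12.0, 62.0]]
tcp [633.2 -65.  208.4] dp [ 75.5 216.9 -39. ] rv [  9.6 -42.3  44.4] | row x10 [ 0.126  0.361 -0.065] [ 0.096 -0.423  0.444] q [-0.58  0.36  1.43 -0.    1.34  1.19] t 15.62
tcp [716.8  -6.1  98.7] dp [  83.5   58.9 -109.8] rv [  9.6 -42.3  44.4] | row x10 [ 0.139  0.098 -0.183] [ 0.096 -0.423  0.444] q [-0.58  0.36  1.43 -0.    1.34  1.19] t 15.62
```

The box is held: 38 mm opening, 25 N grip, bottom 64 mm ahead of the reported TCP. Next I'll carry and tilt it to above the bay.

Request:
{"name": "step_arm", "arguments": {
  "series": [
    [0.13,0.36,0.1,0.1,-0.42,0.44,0.2],
    [0.13,0.36,0.1,0.1,-0.42,0.44,0.2],
    [0.13,0.36,0,0.1,-0.42,0.44,0.2],
    [0.13,0.36,0,0.1,-0.42,0.44,0.2],
    [0.13,0.36,0,0.1,-0.42,0.44,0.2]
  ]
}}

```text
time: 16.25
ee_pos: [593.4, -171.0, 249.5]
tcp_rot: [-0.058, 0.978, 0.096, 0.179]
ft_force: [0.1, -0.3, -1.9]
opening: 37.9
grip_force: 24.8
```

Request:
{"name": "step_arm", "arguments": {
  "series": [
    [0.13,0.36,0,0.1,-0.42,0.44,0.2],
    [0.13,0.36,0,0.1,-0.42,0.44,0.2],
    [0.13,0.36,0,0.1,-0.42,0.44,0.2],
    [0.13,0.36,0,0.1,-0.42,0.44,0.2],
    [0,0,0,0,0,0,0.2]
  ]
}}

```text
time: 16.88
ee_pos: [623.6, -84.9, 248.0]
tcp_rot: [-0.105, 0.913, 0.243, 0.309]
ft_force: [-0.1, -0.6, -2.7]
opening: 38.2
grip_force: 24.8
```

```bash
python3 - <<'E'
from h import *
p,Rc,s=cur()
M=Rbay(.75)
t=plan(binp(.75,29,-25,-8+91+130),M,5)
# bay interior check: divider / walls, in bin axes at .75
c,sn=np.cos(.75),np.sin(.75)
xb=EX*c+EZ*sn; zb=EZ*c-EX*sn
for n in("top","side"):
    pic=camera(n);C=cloud(pic,np.ones((400,640),bool))-PIV;X,Y,Z=C@xb,C@EY,C@zb
    k=(X>-40)&(X<90)&(abs(Y)<95)&(Z>-20)&(Z<135)
    print(n,k.sum())
    f=k&(abs(Z+8)<8)&(X>0)&(X<75);print("floor",f.sum(),np.median(Z[f]),np.percentile(Y[f],[2,98]))
    f=k&(X<-10);print("front",f.sum(),np.median(X[f]),np.percentile(Y[f],[1,99]),Z[f].max())
    f=k&(Z>94)&(Z<106)&(X>-5)&(X<72)&(Y>10);print("stored top",f.sum(),f.sum() and (np.median(Z[f]),np.percentile(X[f],[2,98]),np.percentile(Y[f],[2,98])))
    # held box in tool frame
    L=(C+PIV-p)@Rc.as_matrix();k=(abs(L[:,0])<48)&(abs(L[:,1])<24)&(L[:,2]>15)&(L[:,2]<75)
    if k.sum()>20: print("box",k.sum(),np.percentile(L[k],[2,50,98],axis=0).round(1).tolist())
E
```

```text
tcp [638.2 -61.5 201.9] dp [ 14.7  23.4 -46.2] rv [ 0.7 -5.4  4.5] | row x5 [ 0.049  0.078 -0.154] [ 0.015 -0.109  0.089] q [-0.62  0.24  1.83  0.78  0.96  0.01] t 16.88
top 1299
floor 111 -6.925651456193609 [-75.88101908  84.10893634]
front 579 -21.012822220268312 [-71.21343999  89.3743442 ] 133.20186270119237
stored top 36 (np.float64(96.68111117937912), array([-3.60787855, 66.3613701 ]), array([37.08248845, 84.16269047]))
box 109 [[-32.4, -19.1, 16.6], [38.5, -14.2, 40.0], [43.6, 19.0, 61.6]]
side 1710
  return _methods._mean(a, axis=axis, dtype=dtype,
  ret = ret.dtype.type(ret / rcount)
Traceback (most recent call last):
IndexError: index -1 is out of bounds for axis 0 with size 0
```

Request:
{"name": "step_arm", "arguments": {
  "series": [
    [0.06,0.1,-0.15,0.02,-0.14,0.11,0.2],
    [0.06,0.1,-0.2,0.02,-0.14,0.11,0.2],
    [0.06,0.1,-0.2,0.02,-0.14,0.12,0.2],
    [0.06,0.09,-0.22,0.02,-0.12,0.11,0.2],
    [0,0,0,0,0,0,0.2]
  ]
}}

```text
time: 17.6
ee_pos: [639.0, -62.5, 201.9]
tcp_rot: [-0.111, 0.887, 0.281, 0.349]
ft_force: [0.1, -1.1, -1.8]
opening: 38.2
grip_force: 24.8
```

```bash
python3 - <<'E'
from h import *
p,Rc,s=cur()
M=Rbay(.75)
t=plan(binp(.75,29,-25,-8+91+130),M,5)
t=plan(binp(.75,29,-25,-8+91+30),M,5)
c,sn=np.cos(.75),np.sin(.75)
xb=EX*c+EZ*sn; zb=EZ*c-EX*sn
for n in("top","side"):
    pic=camera(n);C=cloud(pic,np.ones((400,640),bool))
    L=(C-p)@Rc.as_matrix();k=(abs(L[:,0])<50)&(abs(L[:,1])<26)&(L[:,2]>12)&(L[:,2]<75)
    D=C-PIV;X,Y,Z=D@xb,D@EY,D@zb
    if k.sum()>20: print(n,"box",k.sum(),np.percentile(np.c_[L,X,Y,Z][k],[2,50,98],axis=0).round(1).tolist())
    cv2.imwrite(f"pics/g_{n}.png",pic["image"])
a=cv2.imread("pics/g_side.png")[120:240,210:370];b=cv2.imread("pics/g_top.png")[110:230,250:410]
cv2.imwrite("pics/g.png",cv2.resize(np.hstack([a,b]),None,fx=2.5,fy=2.5,interpolation=cv2.INTER_CUBIC))
E
```

```text
tcp [638.2 -61.5 201.9] dp [-0.8  0.9  0. ] rv [-0. -0.  0.] | row x5 [-0.003  0.003  0.   ] [-0.001 -0.     0.   ] q [-0.62  0.34  1.91  0.98  0.88 -0.31] t 17.6
tcp [693.9 -22.2 128.7] dp [ 54.9  40.2 -73.2] rv [-0. -0.  0.] | row x5 [ 0.183  0.134 -0.244] [-0.001 -0.     0.   ] q [-0.62  0.34  1.91  0.98  0.88 -0.31] t 17.6
top box 120 [[-47.9, -22.0, 13.6, -18.8, -45.1, 120.4], [39.1, -9.1, 39.8, 68.1, -17.1, 146.1], [42.8, 18.9, 65.6, 71.9, -4.2, 172.4]]
side box 362 [[-48.4, -20.0, 13.1, -19.3, -43.8, 123.4], [31.4, -16.4, 37.0, 60.5, -9.8, 149.0], [43.6, 17.6, 62.6, 72.6, -6.2, 172.9]]
```

View pics/g.png

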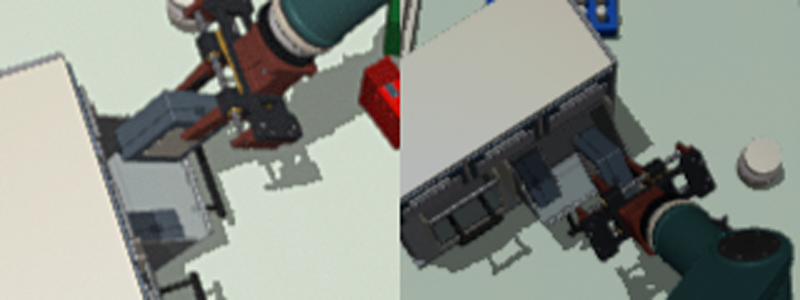

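The box at left crop (165,125) sits over the free bay, parallel to the stored box at (155,225). Its back edge reads x = 71 in the bin's axes, as it should. I'll lower it.

Request:
{"name": "step_arm", "arguments": {
  "series": [
    [0.18,0.135,-0.24,0,0,0,0.2],
    [0.18,0.135,-0.24,0,0,0,0.2],
    [0.18,0.13,-0.24,0,0,0,0.2],
    [0.18,0.13,-0.24,0,0,0,0.2],
    [0.18,0.13,-0.24,0,0,0,0.2]
  ]
}}

```text
time: 18.32
ee_pos: [693.9, -21.8, 129.1]
tcp_rot: [-0.111, 0.887, 0.282, 0.35]
ft_force: [-0.1, 0.5, -2.2]
opening: 38.2
grip_force: 24.8
```

Request:
{"name": "step_arm", "arguments": {
  "series": [
    [0.07,0.05,-0.09,0,0,0,0.2],
    [0.07,0.05,-0.09,0,0,0,0.2],
    [0.05,0.035,-0.07,0,0,0,0.2],
    [0,0,0,0,0,0,0.2],
    [0,0,0,0,0,0,0.2]
  ]
}}

```text
time: 18.95
ee_pos: [704.7, -14.8, 115.9]
tcp_rot: [-0.11, 0.886, 0.282, 0.35]
ft_force: [0.5, -0.6, -1.6]
opening: 38.0
grip_force: 24.8
```

```bash
python3 - <<'E'
from h import *
plan(binp(.75,29,-25,-8+91),Rbay(.75),5)
c=camera("side");print([(o["xy"],o["p"]) for o in pinpoint("wide_pull",c)])
E
```

```text
tcp [710.6 -10.4 106.7] dp [ 6.   4.4 -9.1] rv [-0.   0.1 -0. ] | row x5 [ 0.02   0.015 -0.03 ] [-0.     0.003 -0.   ] q [-0.46  0.52  1.89  1.18  0.71 -0.44] t 18.95
[([290.7, 190.9], 0.92)]
```

Request:
{"name": "step_arm", "arguments": {
  "series": [
    [0.022,0.016,-0.03,0,0,0,0.2],
    [0.022,0.016,-0.03,0,0,0,0.2],
    [0.022,0.016,-0.03,0,0,0,0.2],
    [0.02,0.014,-0.028,0,0,0,0.2],
    [0,0,0,0,0,0,0.2]
  ]
}}

```text
time: 19.68
ee_pos: [709.8, -10.7, 108.2]
tcp_rot: [-0.111, 0.887, 0.282, 0.35]
ft_force: [-0.0, -0.1, -2.1]
opening: 37.9
grip_force: 24.8
```

Request:
{"name": "step_arm", "arguments": {
  "series": [
    [0.013,0.009,-0.018,0,0,0,0.2],
    [0.01,0.007,-0.014,0,0,0,0.2],
    [0,0,0,0,0,0,0.2],
    [0,0,0,0,0,0,0.2],
    [0,0,0,0,0,0,0.2]
  ]
}}

```text
time: 20.3
ee_pos: [711.4, -10.1, 107.0]
tcp_rot: [-0.11, 0.886, 0.282, 0.35]
ft_force: [-3.2, -2.7, 3.9]
opening: 37.9
grip_force: 24.9
```

```bash
python3 - <<'E'
from h import *
plan(binp(.75,29,-25,-8+91),Rbay(.75),5)
E
```

```text
tcp [710.6 -10.4 106.7] dp [-0.8 -0.3 -0.2] rv [-0.   0.2 -0. ] | row x5 [-0.003 -0.001 -0.001] [-0.     0.003 -0.   ] q [-0.45  0.54  1.88  1.2   0.69 -0.46] t 20.3
```

Contact with the floor: the force jumped about 7 N along the tool axis, just where the floor was expected. Letting go.

Request:
{"name": "step_arm", "arguments": {
  "series": [
    [0,0,0,0,0,0,0.58],
    [0,0,0,0,0,0,0.58],
    [0,0,0,0,0,0,0.58],
    [0,0,0,0,0,0,0.58],
    [0,0,0,0,0,0,0.58]
  ]
}}

```text
time: 20.92
ee_pos: [711.2, -9.8, 106.5]
tcp_rot: [-0.111, 0.887, 0.282, 0.35]
ft_force: [0.1, -0.4, 0.1]
opening: 51.1
grip_force: 0.0
```

Request:
{"name": "step_arm", "arguments": {
  "series": [
    [-0.07,-0.05,0.1,0,0,0,0.58],
    [-0.14,-0.1,0.18,0,0,0,0.58],
    [-0.18,-0.13,0.24,0,0,0,0.58],
    [-0.22,-0.16,0.3,0,0,0,0.58],
    [-0.22,-0.16,0.3,0,0,0,0.58]
  ]
}}

```text
time: 21.55
ee_pos: [660.4, -46.7, 175.2]
tcp_rot: [-0.11, 0.887, 0.282, 0.35]
ft_force: [-0.3, -0.2, 0.4]
opening: 51.1
grip_force: 0.0
```

Request:
{"name": "step_arm", "arguments": {
  "series": [
    [-0.22,-0.16,0.3,0,0,0,0.3],
    [-0.22,-0.16,0.3,0,0,0,0.3],
    [-0.22,-0.16,0.3,0,0,0,0.3],
    [-0.22,-0.16,0.3,0,0,0,0.3],
    [-0.22,-0.16,0.3,0,0,0,0.3]
  ]
}}

```text
time: 22.18
ee_pos: [594.0, -94.6, 265.1]
tcp_rot: [-0.11, 0.887, 0.281, 0.35]
ft_force: [0.3, -0.5, 0.7]
opening: 26.5
grip_force: 0.0
```

```bash
python3 - <<'E'
from h import *
c,sn=np.cos(.75),np.sin(.75);xb=EX*c+EZ*sn; zb=EZ*c-EX*sn
for n in("side","top"):
    pic=camera(n);C=cloud(pic,np.ones((400,640),bool))-PIV;X,Y,Z=C@xb,C@EY,C@zb
    k=(X>-15)&(X<76)&(abs(Y)<76)&(Z>84)&(Z<98)
    for lo,hi in((-76,15),(25,76)):
        j=k&(Y>lo)&(Y<hi);print(n,lo,j.sum(),j.sum() and np.percentile(np.c_[X,Y,Z][j],[3,50,97],axis=0).round(1).tolist())
    cv2.imwrite(f"pics/g_{n}.png",pic["image"])
a=cv2.imread("pics/g_side.png")[120:240,210:370];b=cv2.imread("pics/g_top.png")[110:230,250:410]
cv2.imwrite("pics/i.png",cv2.resize(np.hstack([a,b]),None,fx=2.5,fy=2.5,interpolation=cv2.INTER_CUBIC))
M=Rpull(.7);d=M[:,2];t=plan(binp(.75,-67,0,110)-60*d,M,10);plan(binp(.75,-67,0,110),M,5,t)
E
```

```text
side -76 272 [[-11.6, -75.1, 85.7], [25.3, -24.0, 90.3], [58.9, -5.3, 94.8]]
side 25 221 [[-12.6, 34.8, 86.9], [22.7, 51.9, 90.6], [53.6, 68.0, 94.2]]
top -76 205 [[-12.5, -44.6, 84.5], [25.8, -25.7, 89.6], [61.2, -7.0, 96.4]]
top 25 197 [[-13.3, 33.0, 84.9], [27.1, 50.9, 89.5], [63.0, 68.2, 95.8]]
tcp [591.4 -64.  106.1] dp [  -3.5   31.8 -160.2] rv [-50.1 -32.2  67.4] | row x10 [-0.006  0.053 -0.267] [-0.501 -0.322  0.674] q [-0.73  0.21  1.89  0.88  1.04 -0.24] t 22.27
tcp [623.  -41.7  60.2] dp [ 31.6  22.3 -45.9] rv [-50.1 -32.2  67.4] | row x5 [ 0.105  0.074 -0.153] [-1.002 -0.644  1.347] q [-0.73  0.21  1.89  0.88  1.04 -0.24] t 22.27
```

View pics/i.png

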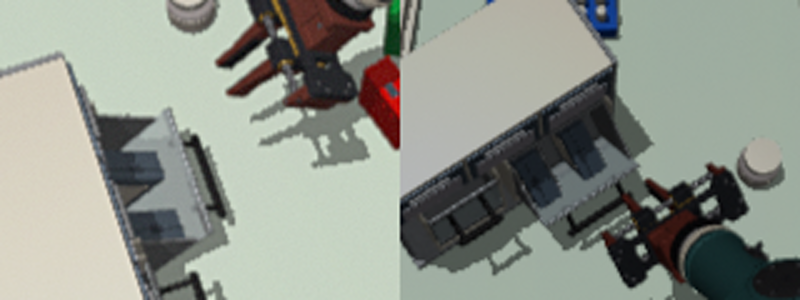

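Both boxes stand side by side with their tops at z ≈ 90 in the bin's axes, which is on the floor. I'll regrip the pull and close the bin.

Request:
{"name": "step_arm", "arguments": {
  "series": [
    [-0.05,0.03,0,-0.5,-0.32,0.67,0.3],
    [-0.05,0.03,-0.1,-0.5,-0.32,0.67,0.3],
    [0,0.05,-0.2,-0.5,-0.32,0.67,0.3],
    [0,0.05,-0.2,-0.5,-0.32,0.67,0.3],
    [0,0.05,-0.3,-0.5,-0.32,0.67,0.3]
  ]
}}

```text
time: 22.9
ee_pos: [589.3, -81.2, 215.4]
tcp_rot: [0.026, 0.714, 0.604, 0.353]
ft_force: [0.1, 0.1, -0.0]
opening: 26.2
grip_force: 0.0
```

Request:
{"name": "step_arm", "arguments": {
  "series": [
    [0,0.06,-0.3,-0.5,-0.32,0.67,0.3],
    [0,0.06,-0.3,-0.5,-0.32,0.67,0.3],
    [0,0.06,-0.3,-0.5,-0.32,0.67,0.3],
    [0,0.06,-0.3,-0.5,-0.32,0.68,0.3],
    [0.04,0.06,-0.3,-0.5,-0.32,0.69,0.3]
  ]
}}

```text
time: 23.52
ee_pos: [591.3, -63.0, 124.9]
tcp_rot: [0.156, 0.432, 0.835, 0.302]
ft_force: [-0.0, -0.3, 0.6]
opening: 26.1
grip_force: 0.0
```

```bash
python3 - <<'E'
from h import *
M=Rpull(.7);d=M[:,2];t=plan(binp(.75,-67,0,110)-40*d,M,5);plan(binp(.75,-67,0,110),M,5,t)
E
```

```text
tcp [601.9 -56.5  90.8] dp [ 10.6   6.5 -34.1] rv [ 0.2 -0.3 -0.1] | row x5 [ 0.035  0.022 -0.114] [ 0.004 -0.006 -0.001] q [-0.64  0.41  2.04  1.06  0.77 -2.08] t 23.52
tcp [623.  -41.7  60.2] dp [ 21.1  14.9 -30.6] rv [ 0.2 -0.3 -0.1] | row x5 [ 0.07   0.05  -0.102] [ 0.004 -0.006 -0.001] q [-0.64  0.41  2.04  1.06  0.77 -2.08] t 23.52
```

Request:
{"name": "step_arm", "arguments": {
  "series": [
    [0.06,0.035,-0.2,0,0,0,0.3],
    [0.06,0.035,-0.2,0,0,0,0.3],
    [0.06,0.04,-0.17,0,0,0,0.3],
    [0,0,0,0,0,0,0.3],
    [0,0,0,0,0,0,0.3]
  ]
}}

```text
time: 24.15
ee_pos: [602.7, -56.7, 91.7]
tcp_rot: [0.156, 0.434, 0.834, 0.303]
ft_force: [-0.0, -0.2, 0.0]
opening: 26.4
grip_force: 0.0
```

Request:
{"name": "step_arm", "arguments": {
  "series": [
    [0.11,0.08,-0.165,0,0,0,0.3],
    [0.11,0.08,-0.165,0,0,0,0.3],
    [0.11,0.08,-0.165,0,0,0,0.3],
    [0,0,0,0,0,0,0.3],
    [0,0,0,0,0,0,0]
  ],
  "squeeze": 15
}}

```text
time: 24.78
ee_pos: [622.3, -42.0, 61.6]
tcp_rot: [0.155, 0.434, 0.834, 0.303]
ft_force: [0.1, 0.6, 0.6]
opening: 19.9
grip_force: 0.0
```

Request:
{"name": "step_arm", "arguments": {
  "series": [
    [0,0,0,0,0,0,0],
    [0,0,0,0,0,0,0],
    [0,0,0,0,0,0,0],
    [0,0,0,0,0,0,0],
    [0,0,0,0,0,0,0]
  ]
}}

```text
time: 25.4
ee_pos: [622.2, -42.5, 61.8]
tcp_rot: [0.156, 0.434, 0.834, 0.303]
ft_force: [-2.6, -1.1, 0.5]
opening: 10.3
grip_force: 15.0
```

```bash
python3 - <<'E'
from h import *
M=Rpull(.7);p0=None
for th in (.75,.56,.37,.18,0,-.03):p0=plan(binp(th,-67,0,110),M,5,p0)
E
```

```text
tcp [623.  -41.7  60.2] dp [ 0.7  0.8 -1.6] rv [ 0.  -0.4  0.2] | row x5 [ 0.002  0.003 -0.005] [ 0.    -0.007  0.003] q [-0.57  0.55  2.03  1.25  0.68 -2.24] t 25.4
tcp [630.2 -36.6  83. ] dp [ 7.2  5.1 22.8] rv [ 0.  -0.4  0.2] | row x5 [0.024 0.017 0.076] [ 0.    -0.007  0.003] q [-0.57  0.55  2.03  1.25  0.68 -2.24] t 25.4
tcp [640.8 -29.1 103.7] dp [10.6  7.5 20.7] rv [ 0.  -0.4  0.2] | row x5 [0.035 0.025 0.069] [ 0.    -0.007  0.003] q [-0.57  0.55  2.03  1.25  0.68 -2.24] t 25.4
tcp [654.3 -19.6 121.6] dp [13.6  9.6 17.9] rv [ 0.  -0.4  0.2] | row x5 [0.045 0.032 0.06 ] [ 0.    -0.007  0.003] q [-0.57  0.55  2.03  1.25  0.68 -2.24] t 25.4
tcp [669.6  -8.8 135.3] dp [15.2 10.7 13.8] rv [ 0.  -0.4  0.2] | row x5 [0.051 0.036 0.046] [ 0.    -0.007  0.003] q [-0.57  0.55  2.03  1.25  0.68 -2.24] t 25.4
tcp [672.3  -6.9 137.3] dp [2.7 1.9 2. ] rv [ 0.  -0.4  0.2] | row x5 [0.009 0.006 0.007] [ 0.    -0.007  0.003] q [-0.57  0.55  2.03  1.25  0.68 -2.24] t 25.4
```

Request:
{"name": "step_arm", "arguments": {
  "series": [
    [0.02,0.014,0.08,0,0,0,0],
    [0.022,0.015,0.077,0,0,0,0],
    [0.024,0.017,0.076,0,0,0,0],
    [0.026,0.018,0.075,0,0,0,0],
    [0.03,0.02,0.073,0,0,0,0]
  ]
}}

```text
time: 26.02
ee_pos: [629.8, -37.2, 85.1]
tcp_rot: [0.156, 0.434, 0.834, 0.303]
ft_force: [-3.1, -2.7, -1.2]
opening: 10.3
grip_force: 15.0
```

Request:
{"name": "step_arm", "arguments": {
  "series": [
    [0.03,0.021,0.072,0,0,0,0],
    [0.033,0.023,0.071,0,0,0,0],
    [0.035,0.025,0.07,0,0,0,0],
    [0.037,0.027,0.068,0,0,0,0],
    [0.04,0.029,0.065,0,0,0,0]
  ]
}}

```text
time: 26.65
ee_pos: [640.6, -29.7, 105.8]
tcp_rot: [0.156, 0.434, 0.834, 0.303]
ft_force: [-0.9, -1.8, 0.5]
opening: 10.2
grip_force: 15.0
```

Request:
{"name": "step_arm", "arguments": {
  "series": [
    [0.042,0.03,0.064,0,0,0,0],
    [0.044,0.031,0.062,0,0,0,0],
    [0.045,0.032,0.06,0,0,0,0],
    [0.047,0.033,0.058,0,0,0,0],
    [0.048,0.034,0.056,0,0,0,0]
  ]
}}

```text
time: 27.28
ee_pos: [654.1, -20.1, 123.7]
tcp_rot: [0.156, 0.434, 0.834, 0.303]
ft_force: [0.8, -1.1, 0.4]
opening: 10.2
grip_force: 15.0
```

```bash
python3 - <<'E'
from h import *
M=Rpull(.7);p0=None
for th in (.18,0,-.03):p0=plan(binp(th,-67,0,110),M,5,p0)
E
```

```text
tcp [654.3 -19.6 121.6] dp [ 0.3  0.5 -2.1] rv [ 0.  -0.3  0.2] | row x5 [ 0.001  0.002 -0.007] [ 0.    -0.007  0.003] q [-0.49  0.45  1.95  1.08  0.71 -1.94] t 27.27
tcp [669.6  -8.8 135.3] dp [15.2 10.7 13.8] rv [ 0.  -0.3  0.2] | row x5 [0.051 0.036 0.046] [ 0.    -0.007  0.003] q [-0.49  0.45  1.95  1.08  0.71 -1.94] t 27.27
tcp [672.3  -6.9 137.3] dp [2.7 1.9 2. ] rv [ 0.  -0.3  0.2] | row x5 [0.009 0.006 0.007] [ 0.    -0.007  0.003] q [-0.49  0.45  1.95  1.08  0.71 -1.94] t 27.27
```

Request:
{"name": "step_arm", "arguments": {
  "series": [
    [0.05,0.035,0.05,0,0,0,0],
    [0.05,0.035,0.045,0,0,0,0],
    [0.05,0.035,0.04,0,0,0,0],
    [0.05,0.036,0.04,0,0,0,0],
    [0.05,0.036,0.04,0,0,0,0]
  ]
}}

```text
time: 27.9
ee_pos: [668.8, -9.5, 136.3]
tcp_rot: [0.156, 0.434, 0.834, 0.303]
ft_force: [-8.5, -10.3, -4.0]
opening: 10.5
grip_force: 15.0
```

Request:
{"name": "step_arm", "arguments": {
  "series": [
    [0.03,0.02,0.015,0,0,0,0],
    [0,0,0,0,0,0,0],
    [0,0,0,0,0,0,0],
    [0,0,0,0,0,0,0],
    [0,0,0,0,0,0,0]
  ]
}}

```text
time: 28.52
ee_pos: [668.7, -9.6, 136.2]
tcp_rot: [0.155, 0.435, 0.834, 0.301]
ft_force: [-13.0, -12.0, 5.4]
opening: 10.4
grip_force: 15.0
```

```bash
python3 - <<'E'
from h import *
M=Rpull(.7);p0=None
for th in (0,-.03):p0=plan(binp(th,-67,0,110),M,5,p0)
for n in("side","top"):
    pic=camera(n);C=cloud(pic,np.ones((400,640),bool))-PIV;X,Y=C@EX,C@EY;Z=C[:,2]
    k=(abs(Y)<70)&(Z>95)&(Z<127)&(X<-15)&(X>-45);print(n,"wall",k.sum(),np.median(X[k]))
E
```

```text
tcp [669.6  -8.8 135.3] dp [ 0.8  0.7 -0.9] rv [ 0.1 -0.5  0.2] | row x5 [ 0.003  0.002 -0.003] [ 0.003 -0.01   0.004] q [-0.46  0.44  1.92  1.04  0.71 -1.86] t 28.52
tcp [672.3  -6.9 137.3] dp [2.7 1.9 2. ] rv [ 0.1 -0.5  0.2] | row x5 [0.009 0.006 0.007] [ 0.003 -0.01   0.004] q [-0.46  0.44  1.92  1.04  0.71 -1.86] t 28.52
side wall 76 -26.892977942873596
top wall 62 -25.00225387924204
```

It's pressed home with 18 N, at the same pose as the first grip. I'll release and withdraw along the tool axis.

Request:
{"name": "step_arm", "arguments": {
  "series": [
    [-0.02,-0.015,-0.01,0,0,0,0.3],
    [0,0,0,0,0,0,0.3],
    [0,0,0,0,0,0,0.3],
    [0,0,0,0,0,0,0.3],
    [0,0,0,0,0,0,0.3]
  ]
}}

```text
time: 29.25
ee_pos: [669.4, -9.0, 136.7]
tcp_rot: [0.156, 0.434, 0.834, 0.303]
ft_force: [0.8, 0.1, 1.4]
opening: 26.5
grip_force: 0.0
```

Request:
{"name": "step_arm", "arguments": {
  "series": [
    [-0.12,-0.085,0.175,0,0,0,0.3],
    [-0.2,-0.14,0.3,0,0,0,0.3],
    [-0.3,-0.21,0.43,0,0,0,0.3],
    [-0.4,-0.28,0.58,0,0,0,0.3],
    [-0.2,-0.14,0.3,0,0,0,0.3]
  ]
}}

```text
time: 29.88
ee_pos: [595.3, -61.7, 246.0]
tcp_rot: [0.157, 0.434, 0.834, 0.302]
ft_force: [0.3, -0.8, 0.3]
opening: 26.5
grip_force: 0.0
```

Request:
{"name": "step_arm", "arguments": {
  "series": [
    [0,0,0,0,0,0,0.3],
    [0,0,0,0,0,0,0.3],
    [0,0,0,0,0,0,0.3],
    [0,0,0,0,0,0,0.3],
    [0,0,0,0,0,0,0.3]
  ]
}}

```text
time: 30.5
ee_pos: [596.1, -60.1, 243.2]
tcp_rot: [0.155, 0.434, 0.834, 0.303]
ft_force: [-0.1, 0.7, -0.3]
opening: 26.0
grip_force: 0.0
```

```bash
python3 - <<'E'
from h import *
for n in("side","top"):
    pic=camera(n);C=cloud(pic,np.ones((400,640),bool))-PIV;X,Y=C@EX,C@EY;Z=C[:,2]
    k=(abs(Y)<70)&(Z>95)&(Z<127)&(X<-15)&(X>-45);print(n,"wall",k.sum(),np.median(X[k]))
    k=(abs(Y)<52)&(Z>95)&(Z<127)&(X<-52)&(X>-90);print("bar",k.sum(),np.median(X[k]),np.median(Z[k]))
    k=(abs(Y-157)<50)&(Z>95)&(Z<127)&(X<-52)&(X>-90);print("narrow bar",k.sum(),np.median(X[k]),np.median(Z[k]))
    cv2.imwrite(f"pics/g_{n}.png",pic["image"])
a=cv2.imread("pics/g_side.png")[60:300,180:420];b=cv2.imread("pics/g_top.png")[110:350,240:480]
cv2.imwrite("pics/j.png",cv2.resize(np.hstack([a,b]),None,fx=1.65,fy=1.65,interpolation=cv2.INTER_CUBIC))
print(cur()[2]["time"],cur()[0])
E
```

```text
side wall 73 -27.333520693180237
bar 161 -66.3913124388398 114.05321525099453
narrow bar 126 -66.75701114905164 113.92165448390972
top wall 111 -25.72952195822064
bar 108 -66.83176063300732 113.28607422554603
narrow bar 77 -67.552912870058 112.78860163761465
30.6 [596.13783277 -60.2740787  243.42050501]
```

View pics/j.png

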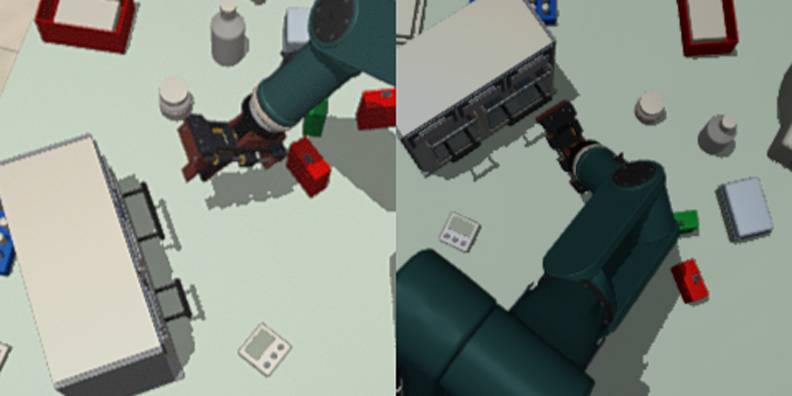

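The bin is home: its bar is level with the narrow bin's bar, and both sit at x ≈ -67 from the pivot. The bystanders are in place and the arm is clear, so I'll hand the job in.

```bash
python3 -c "
from plant import order;print(order.finish_job())"
```

```text
the job is handed in; nothing more can be done
None
```

The slide box is in the free bay of the wide bin, upright and turned like the stored box, and the bin is pushed home. I handed the job in at about 31 s of the 72 s allowed; no verdict came back.

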